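Stop the shaker and set out the marking-dye bottles by their specimen pots

ROBOT

A 6-joint arm with a two-finger parallel gripper is mounted at the origin on a cart in front of the work surface, level with it; the furniture and walls round the work are solid. World frame = base frame: x ahead of the robot, y to its left, z up, the work surface at z = 0. Lengths are in mm, angles in degrees, forces in N, time in s.
With the tool pointing down it reaches from about 300 to 850 mm from the base axis. Payload 4.2 kg.
Tool frame: the origin (TCP) lies at the very end of the fingers, on their centre line; the grasp point (between the pads) lies env.grip_point_offset behind it (env.grip_point_offset is the distance from the TCP to the grasp point, in mm); z points along the fingers, y is the direction in which the jaws open and shut (so a half turn about z gives the same grasp; the last joint's range is limited). The gripper opens to 91 mm and grips with 3 to 60 N. Pads are 32 mm wide; open, the fingers measure 118 mm over their backs; the gripper's body (76 mm by 178 mm) begins 60 mm behind the grasp point.
Start: joints at [70.531, 18.312, 89.639, -0, 72.044, -1.146], TCP at [180.769, 545.862, 213.976] pointing down, gripper open.
Joint ranges: [-177.97, 177.97], [-48.28, 115.42], [12.27, 149.76], [-77.06, 257.06], [2.81, 150.46], [-146.56, 146.56]. Speed limits (degrees/s): [147.25, 147.25, 180, 180, 180, 180].

INTERFACE

Orientations are given as [roll, pitch, yaw] about the fixed x, y, z axes, in that order (R = Rz(yaw) Ry(pitch) Rx(roll)).
In Python, from workcell import env, grab_frame, camera_params gives the robot as it stands. The module is installed in compiled form; this text tells all that it offers.
- The arm moves only by the shell command python3 -m creep 'ROWS' [OPENING] [FORCE]. ROWS is a JSON object of lists of equal length, an entry for each row: "offset": the shift along the tool's x, y, z in m, a list of three; "rotation": the turn, a rotation vector about the tool's x, y, z in degrees, a list of three. A call has 1 to 5 rows; each row shifts and turns the commanded pose from where the row before left it, along the tool's axes as they then stand; what a row does not reach is not made up. A row lasts 1/8 s, in which the tool goes at most 62.5 mm and 10.7 degrees, less where a joint would pass 70% of its speed; a pose out of reach is approached as far as the arm can. A call is refused whole if a number of a shift passes 0.0625 or a number of a turn 10.7, either way. A call with a gripper value outside its range is refused whole. OPENING is the closure, from 0 (fully open) to 1 (shut), set as the call begins (- or left out, the last holds). The fingers move at their own pace and stop on an object; FORCE is the grip in N (left out, the last holds). Time passes only in rows, so rows that do not move let the fingers close. It gives the time, the measured TCP pose, the force and the opening at its end, in the units of the state.
- env.state(): the state, without advancing time (a new reading comes with each control period).
- grab_frame(name): name is "scene" or "side" or "wrist"; returns the picture (400x640x3 uint8, red, green, blue); there is no depth.
- camera_params(name): a dict with "mtx" (3x3 intrinsics, pixels), "k1" (the pictures are not rectified: a ray, as slopes to the right and down, at radius r is drawn at 1 + k1 r^2 times it, then the intrinsics apply), "R" (3x3) and "t" (3): a world point X has camera coordinates R X + t. Camera axes: x right, y down, z forward; pixel columns grow to the right and rows downward; lengths in mm; the calibration is good to about 2 mm. A picture is of the moment at which its call begins: read the wrist's pose just before it. camera_params takes no time and is no camera call; for the wrist camera it gives the pose at the moment of the call.
- env.job_done(): hands the job in, once; it reports no verdict.
The state is a dict: "time_s": time; "qpos": joint angles; "qvel": joint speeds; "effort": joint torques, N m; "ee_pos": TCP position; "ee_rot": TCP orientation; "force": force on the tool from outside, world axes, zero at the start; "torque": the same for the moment, N m; "gripper_width": finger opening in mm.
Only numpy, scipy, OpenCV 4.12 (cv2) and the standard library are available. Lean on these libraries where they do the work, as an engineer would, in place of code of your own. Each camera call takes 0.05 s, during which the arm holds its last target.

TASK

Switch the shaker off first: push its selector knob down and turn it from the triangle to the square, so that it locks there when it springs up. Then pull each dye bottle forward out of its spring clip and stand it upright on the riser beside its specimen pot: to the pot's left as the robot sees it, square beside the pot and some 50 mm clear of it, so that the lid can be unscrewed. The bottle from the first clip belongs to the first pot, and so on, counted away from the robot; an empty clip keeps its number.

Things in the scene. Friction and masses are not known exactly. Their poses are not given: they have to be found in the camera images.
- riser: Low grey bench riser, 400 x 402 mm, bridging a shut laptop; its flat top, 42 mm above the cabinet top, carries shaker and pots and is the bench meant below. Origin: centre of its footprint, on the cabinet top.
- shaker: White bench shaker, 284 x 116 mm, long side away from the robot. Origin: underside centre. Own -x: its front (to the robot's right); own +y: its end nearest the robot. Platform top 58 mm above its underside, over own y -0.06 to 0.14, with 4 C-shaped steel spring clips in a row, mouths to own -x. At the far end a control pod, deck 104 mm up, with the selector knob at own [0, -0.102].
- selector (a joint): Turn of the selector, rad: 0 = run (white pointer line at the triangle), 1.2 = stop (pointer at the square), growing clockwise seen from above. Locked in either place while up; it turns only while held down 5 to 7 mm, and springs up (locks) when let go at 1.1 to 1.2. Starts at 0 to 0.06.
- selector_push (a joint): How far the selector is pushed down, m: 0 up, 0.007 at the bottom. The spring takes 5 N to start and 8 N at the bottom.
- selector_grip (a point): In the selector's black grip bar: 37 mm long (own x, pointer end +x), 12 mm thick (own y), from 16 mm below to 10 mm above this point, with a round skirt of 37 mm diameter under it. Moves and turns with the knob.
- clip_1 (a point): Where the middle of a bottle held by spring clip 1 (nearest the robot) is, 50 mm above the platform. Own -x: out through the mouth. Clips 54 mm apart; jaws 28 to 41 mm up hold the bottle's body, give at 5 to 12 N and let go after some 15 mm; held with one finger before and one behind, a bottle comes out upright. A fixed comb 54 to 57 mm up lies over the shoulders: it cannot be lifted, only pulled level to own -x, clear after 30 mm.
- clip_2 (a point): Where the middle of a bottle held by spring clip 2 (counted from the robot) is, 50 mm above the platform. Own -x: out through the mouth. Otherwise as clip 1.
- clip_3 (a point): Where the middle of a bottle held by spring clip 3 (counted from the robot) is, 50 mm above the platform. Own -x: out through the mouth. Otherwise as clip 1.
- clip_4 (a point): Where the middle of a bottle held by spring clip 4 (farthest) is, 50 mm above the platform. Own -x: out through the mouth. Otherwise as clip 1.
- bottle_1_mid (a point): Dye bottle that starts in clip 1 (absent in some runs), its middle half-way up, own z along it. Amber body of 28 mm diameter up to 44 mm and a shoulder to 57 mm; black dropper top: collar of 18 mm diameter from 57 to 71 mm, then tapering to 10 mm at 94; 100 mm in all, about 60 g. In the clip only the dropper top is free to grasp.
- bottle_2_mid (a point): Dye bottle that starts in clip 2 (absent in some runs), its middle half-way up, own z along it. Same as bottle 1.
- bottle_3_mid (a point): Dye bottle that starts in clip 3 (absent in some runs), its middle half-way up, own z along it. Same as bottle 1.
- bottle_4_mid (a point): Dye bottle that starts in clip 4 (absent in some runs), its middle half-way up, own z along it. Same as bottle 1.
- pot_1_mid (a point): Specimen pot 1 in the row (nearest the robot), half-way up; screw-lid pot, 49 mm diameter, 65 mm high, loose (125 g), on the bench.
- pot_1_left (a point): Spot on the bench to the left of pot 1 (towards the shaker, robot's +y), 90 mm from the pot's axis: where bottle 1 belongs.
- pot_2_mid (a point): Specimen pot 2 in the row (counted from the robot), half-way up; screw-lid pot, 49 mm diameter, 65 mm high, loose (125 g), on the bench.
- pot_2_left (a point): Spot on the bench to the left of pot 2 (towards the shaker, robot's +y), 90 mm from the pot's axis: where bottle 2 belongs.
- pot_3_mid (a point): Specimen pot 3 in the row (counted from the robot), half-way up; screw-lid pot, 49 mm diameter, 65 mm high, loose (125 g), on the bench.
- pot_3_left (a point): Spot on the bench to the left of pot 3 (towards the shaker, robot's +y), 90 mm from the pot's axis: where bottle 3 belongs.
- pot_4_mid (a point): Specimen pot 4 in the row (farthest), half-way up; screw-lid pot, 49 mm diameter, 65 mm high, loose (125 g), on the bench.
- pot_4_left (a point): Spot on the bench to the left of pot 4 (towards the shaker, robot's +y), 90 mm from the pot's axis: where bottle 4 belongs.

How it is judged:
By the outcome, as a careful person would: the job done as asked, in the order asked, and still so for the second after the job is handed in, with the robot touching nothing.
Of bottle_1, bottle_2, bottle_3, bottle_4 only 2 to 4 are there at a start; the rules pass over those that are not, and their reading is None.
At some moment in a run one of pot_1, pot_2, pot_3, pot_4 may be knocked a few centimetres aside while the robot is not near it.
It also fails if it takes over 210 s, if anything falls off the work surface, if the arm or the gripper's body presses on something with over 40 N, if the wrist force passes 120 N, or if a joint passes its speed limit or range.

## Working session

There is one attempt and no reset: what is moved stays moved. The work goes in short steps, Python scripts to look and compute and a shell command to move; the robot and the scene stay as the last step left them, time stands still between calls to the robot, and variables do not carry over. Pictures are saved under pics/ and viewed, and the job is handed in when it is done.

```bash
mkdir -p pics; ls
python3 - <<'E'
from workcell import env, grab_frame, camera_params
import cv2,numpy as np
print(env.state(), env.grip_point_offset)
for n in ["scene","side","wrist"]:
    p=camera_params(n); print(n,p)
    cv2.imwrite(f"pics/{n}0.png",grab_frame(n)[:,:,::-1])
E
```

```text
pics
{'time_s': 0.0, 'qpos': array([ 7.05327370e+01,  1.83513888e+01,  8.97073001e+01, -2.53211197e-03,
        7.20429228e+01, -1.14661190e+00]), 'qvel': array([-2.31990418e-03, -3.38255391e-02, -1.11503386e-05,  1.19122056e-02,
       -5.54476512e-02, -6.20671183e-02]), 'effort': array([ 1.92914937e-03, -4.12455404e+01, -2.31971812e+01,  7.31607503e-02,
        4.55053768e-02, -1.35281311e-04]), 'ee_pos': array([180.59196879, 545.36790997, 213.11674851]), 'ee_rot': array([-1.79898360e+02,  3.73563702e-04,  1.61680132e+02]), 'force': array([-0.59329834, -0.5772405 ,  0.9989052 ]), 'torque': array([0.01700522, 0.05906071, 0.00465893]), 'gripper_width': 91.45648090988013} 18.8
scene {'mtx': array([[393.89968862,   0.        , 315.89665318],
       [  0.        , 393.89968862, 200.65397164],
       [  0.        ,   0.        ,   1.        ]]), 'k1': -0.09864730105859723, 'R': array([[-5.26561049e-01, -8.50137157e-01, -5.25561537e-04],
       [-5.50758712e-01,  3.41601740e-01, -7.61559645e-01],
       [ 6.47609684e-01, -4.00718188e-01, -6.48094616e-01]]), 't': array([ 92.79187593, 473.15416194, 478.45928783])}
side {'mtx': array([[419.88756805,   0.        , 323.96033438],
       [  0.        , 419.88756805, 203.98038154],
       [  0.        ,   0.        ,   1.        ]]), 'k1': -0.10068705479010344, 'R': array([[ 0.97233839, -0.23315573, -0.01401619],
       [-0.16582227, -0.64678361, -0.74442859],
       [ 0.16450235,  0.7261607 , -0.66755495]]), 't': array([-572.92293288,   28.93504969, 1017.01781544])}
wrist {'mtx': array([[359.91142413,   0.        , 313.60477059],
       [  0.        , 359.91142413, 199.46004714],
       [  0.        ,   0.        ,   1.        ]]), 'k1': -0.02584867891008727, 'R': array([[ 0.31507437,  0.94906506, -0.001913  ],
       [ 0.91601144, -0.30357252,  0.26223419],
       [ 0.24829658, -0.08437561, -0.96500237]]), 't': array([-573.87263113,  -29.63599353,  392.21536575])}
```

View pics/scene0.png

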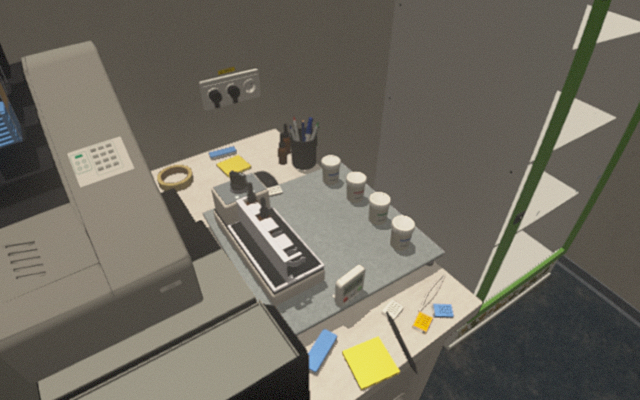

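View pics/side0.png

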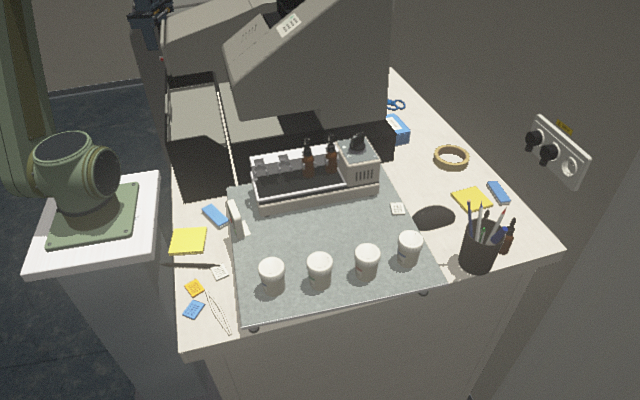

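View pics/wrist0.png

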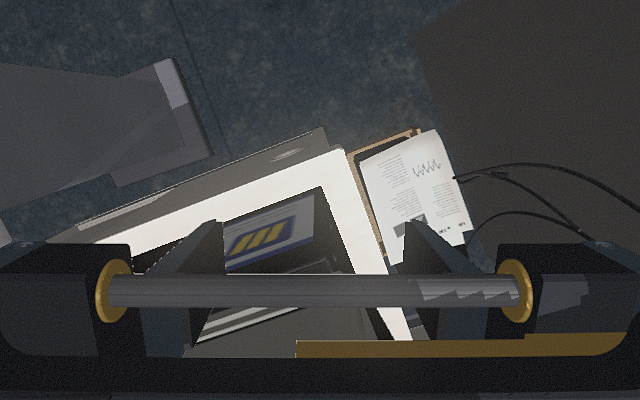

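```bash
cat > h.py <<'E'
import cv2,numpy as np
from workcell import env, grab_frame, camera_params
def ray(cam,u,v):
    p=cam if isinstance(cam,dict) else camera_params(cam); K=p["mtx"]
    d=np.array([(u-K[0,2])/K[0,0],(v-K[1,2])/K[1,1]]); s=d.copy()
    for _ in range(20): s=d/(1+p["k1"]*(s@s))
    R=np.array(p["R"]);c=-R.T@np.array(p["t"]); return c,R.T@np.r_[s,1]
def onz(cam,u,v,z):
    c,d=ray(cam,u,v); return c+d*(z-c[2])/d[2]
def proj(cam,X):
    p=cam if isinstance(cam,dict) else camera_params(cam); K=p["mtx"]
    q=np.array(p["R"])@np.array(X)+np.array(p["t"]); s=q[:2]/q[2]; s=s*(1+p["k1"]*(s@s)); return K[:2,:2]@s+K[:2,2]
def two(c1,p1,c2,p2):
    a,d=ray(c1,*p1); b,e=ray(c2,*p2); A=np.c_[d,-e]; k=np.linalg.lstsq(A,b-a,rcond=None)[0]
    P=a+d*k[0];Q=b+e*k[1]; return (P+Q)/2,np.linalg.norm(P-Q)
E
python3 - <<'E'
import cv2
a=cv2.imread('pics/scene0.png')[150:310,200:360]; cv2.imwrite('pics/sc1.png',cv2.resize(a,None,fx=3.7,fy=3.7,interpolation=2))
a=cv2.imread('pics/side0.png')[125:225,225:425]; cv2.imwrite('pics/si1.png',cv2.resize(a,None,fx=4,fy=4,interpolation=2))
a=cv2.imread('pics/side0.png')[170:340,215:455]; cv2.imwrite('pics/si2.png',cv2.resize(a,None,fx=3.3,fy=3.3,interpolation=2))
E
```

```text
(no output)
```

View pics/sc1.png

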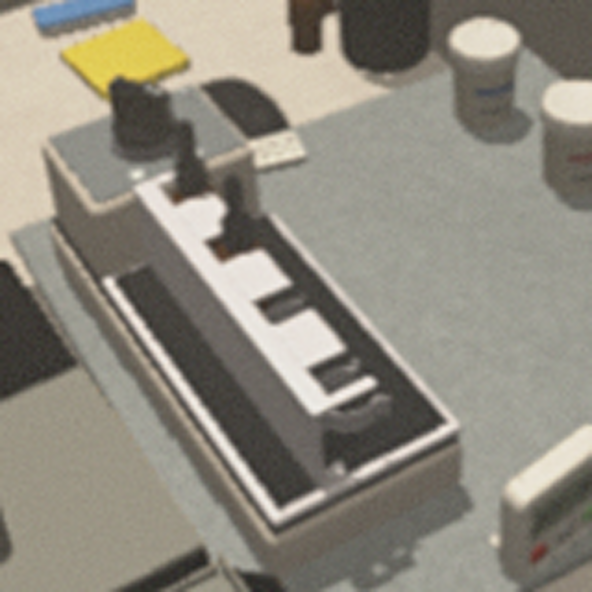

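View pics/si1.png

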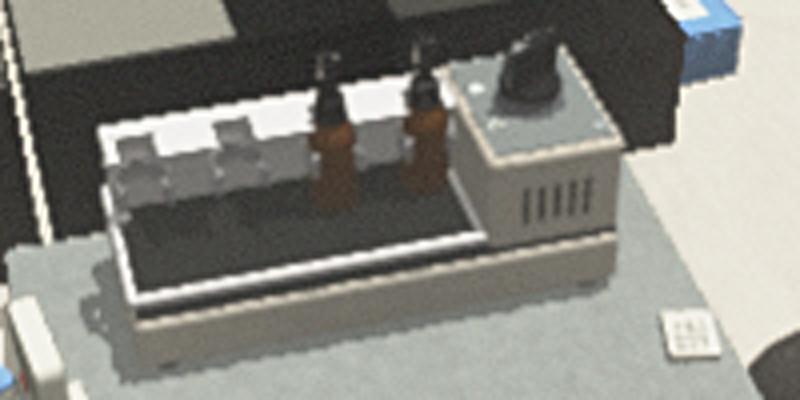

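View pics/si2.png

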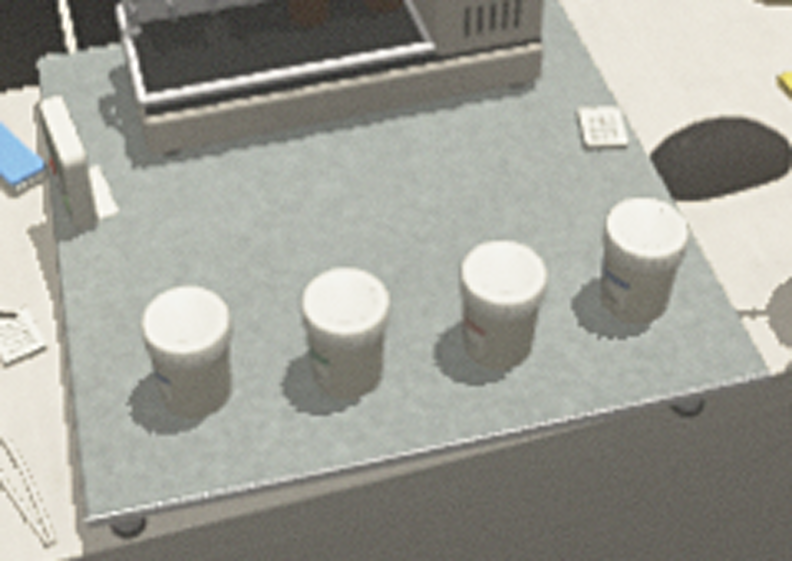

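Run:
```python
from h import *
np.set_printoptions(precision=1,suppress=True)
S=lambda x,y:(200+x/3.7-.4,150+y/3.7-.4)
T=lambda x,y:(225+x/4-.4,125+y/4-.4)
T2=lambda x,y:(215+x/3.3-.4,170+y/3.3-.4)
for p in [(283,522),(457,430),(105,278)]: print('plat',onz('scene',*S(*p),103))
for p in [(48,148),(98,208),(250,158),(185,90)]: print('deck',onz('scene',*S(*p),146))
for p in [(492,165),(618,145),(563,45),(445,70)]: print('deck side',onz('side',*T(*p),146))
print('plat side',onz('side',*T(130,300),103),onz('side',*T(487,238),103))
print('knob',two('scene',S(135,85),'side',T(545,42)), onz('scene',*S(145,148),146),onz('side',*T(528,98),146))
for n,a,b in [('tip3',(235,180),(325,58)),('tip4',(187,130),(420,45)),('collar3',(238,235),(328,118)),('collar4',(190,182),(425,102))]: print(n,two('scene',S(*a),'side',T(*b)))
for p in [(188,325),(345,300),(503,275),(646,230)]: print('pot',onz('side',*T2(*p),107))
for p in [(402,225),(379,201),(356,180),(331,163)]: print('potsc',onz('scene',*p,107))
# riser corners
for p in [(88,520),(770,372),(40,60),(560,0)]: print('riser',onz('side',*T2(*p),42))
# wrist gear
for n,a,b in [('machine corner near',(189,270),(222,60))]: pass
for p in [(228,192),(395,163),(387,122),(228,115)]: print('mach?',[onz('side',*p,z)for z in (0,110)])
```

```text
plat [395.6 -53.5 103. ]
plat [ 400.1 -154.6  103. ]
plat [597.4 -45.3 103. ]
deck [671.3 -46.6 146. ]
deck [606.2 -51.5 146. ]
deck [ 601.  -142.2  146. ]
deck [ 680.5 -137.7  146. ]
deck side [ 607.8 -151.3  146. ]
deck side [ 680.  -150.8  146. ]
deck side [681.6 -46.9 146. ]
deck side [606.7 -55.2 146. ]
plat side [ 404.4 -163.   103. ] [ 603.4 -160.3  103. ]
knob (array([652.4, -97.9, 183.6]), np.float64(1.4477594604048474)) [641.3 -94.7 146. ] [645.2 -94.9 146. ]
tip3 (array([ 528.1, -102.9,  198.2]), np.float64(1.7453624961387755))
tip4 (array([ 581.1, -100.3,  196.1]), np.float64(1.6413361230364736))
collar3 (array([ 528.9, -102.1,  159.4]), np.float64(3.9098185996443617))
collar4 (array([584.3, -99.3, 157.9]), np.float64(2.4825726219424324))
pot [ 407.5 -360.8  107. ]
pot [ 494.4 -364.2  107. ]
pot [ 584.4 -368.2  107. ]
pot [ 675.2 -355.9  107. ]
potsc [ 402.8 -349.8  107. ]
potsc [ 488.1 -357.3  107. ]
potsc [ 576.7 -359.2  107. ]
potsc [ 665.8 -347.5  107. ]
riser [ 336.7 -427.3   42. ]
riser [ 734.  -425.7   42. ]
riser [337.7 -28.8  42. ]
riser [734.8 -56.3  42. ]
mach? [array([336.2,   6.3,   0. ]), array([ 345.5, -130.3,  110. ])]
mach? [array([795.8,  16.4,   0. ]), array([ 732. , -121.8,  110. ])]
mach? [array([849.6, 228.7,   0. ]), array([777.3,  56.8, 110. ])]
mach? [array([361., 406.,   0.]), array([366.4, 205.9, 110. ])]
```

Run:
```python
import cv2
a=cv2.imread('pics/side0.png')[0:220,140:440]; cv2.imwrite('pics/si3.png',cv2.resize(a,None,fx=2.6,fy=2.6,interpolation=2))
a=cv2.imread('pics/scene0.png')[130:400,0:360]; cv2.imwrite('pics/sc3.png',cv2.resize(a,None,fx=2.2,fy=2.2,interpolation=2))
```

```text
(no output)
```

View pics/si3.png

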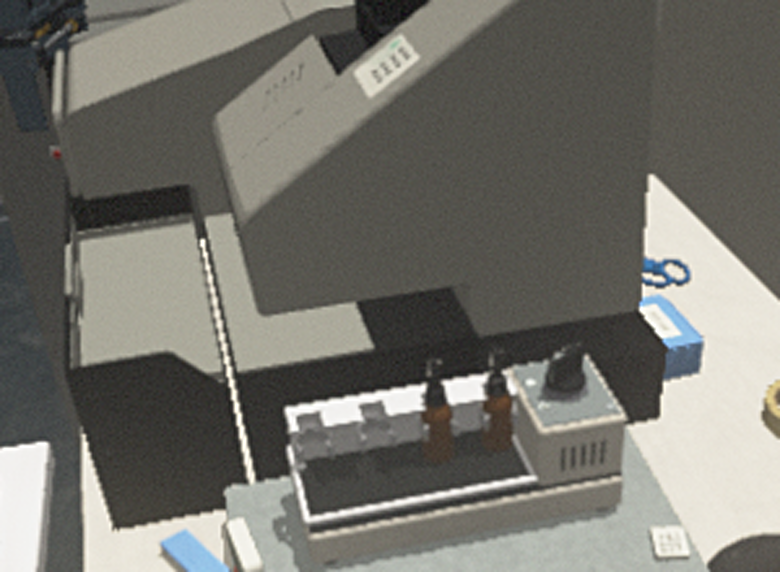

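View pics/sc3.png

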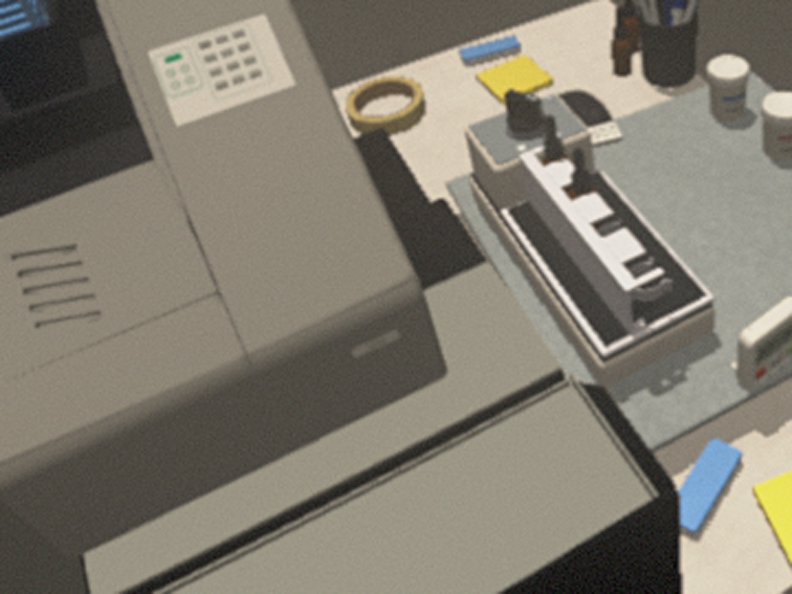

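Run:
```python
from h import *
np.set_printoptions(precision=1,suppress=True)
A=lambda x,y:(140+x/2.6,y/2.6)
B=lambda x,y:(x/2.2,130+y/2.2)
for n,b,a in [('upper low corner',(447,375),(265,312)),('upper top corner',(415,290),(245,225)),('upper top2',(275,0),(660,0)),('lowfront',(565,370),(215,375)),('low2',(655,495),(75,370)),('low far',(485,265),(370,345)),('comb near end front',(660,272),(293,440)),('comb near back',(630,290),(290,408)),('knobtop',(520,97),(575,350)),
('lid1',(402*2.2,(219-130)*2.2),((215+188/3.3-140)*2.6,(170+325/3.3)*2.6)),
('box1',(788,303),(240,520)),]:
    print(n,*two('scene',B(*b),'side',A(*a)))
```

```text
upper low corner [399.   70.2 163.5] 5.808567583979094
upper top corner [395.7  71.8 255.4] 0.5029647936201849
upper top2 [754.   85.1 360. ] 121.61336289496819
lowfront [353.1  -6.8 157.9] 12.40209054014974
low2 [231.9  -7.1 180.6] 1.906340061370564
low far [490.1   5.2 153.5] 0.8336036996565865
comb near end front [ 408.4 -113.5  150. ] 5.9665403585184595
comb near back [406.2 -81.1 155.8] 4.781617476711665
knobtop [652.2 -96.9 182.2] 5.616748147653616
lid1 [ 411.3 -360.9  108.7] 7.395761526509604
box1 [ 349.5 -190.2  132.2] 11.64773169833606
```

```bash
python3 -m creep '{"offset":[[0,0,-0.06],[0,0,-0.06],[-0.031,-0.051,-0.005],[-0.031,-0.051,-0.005],[-0.031,-0.051,-0.005]],"rotation":[[0,0,0],[0,0,0],[0,0,0],[0,0,0],[0,0,0]]}' 0 20
python3 -m creep '{"offset":[[-0.031,-0.051,-0.005],[-0.031,-0.051,-0.005],[-0.031,-0.051,0],[-0.031,-0.051,0],[-0.031,-0.051,0]],"rotation":[[0,0,0],[0,0,0],[0,0,0],[0,0,0],[0,0,0]]}' 
python3 -m creep '{"offset":[[-0.031,-0.051,0],[-0.031,-0.051,0],[-0.031,-0.051,0],[0,0,0],[0,0,0]],"rotation":[[0,0,0],[0,0,0],[0,0,0],[0,0,-9],[0,0,-9]]}'
```

```text
time_s: 0.78
ee_pos: [221.1, 369.5, 348.8]
ee_rot: [-180.0, 0.0, 161.7]
force: [0.3, 0.6, -0.3]
gripper_width: 91.0
time_s: 1.4
ee_pos: [287.7, 78.8, 359.0]
ee_rot: [180.0, 0.1, 161.7]
force: [1.5, -0.3, 0.6]
gripper_width: 91.4
time_s: 2.02
ee_pos: [327.8, -95.0, 358.5]
ee_rot: [180.0, -0.1, 179.8]
force: [0.3, 0.6, -0.4]
gripper_width: 90.8
```

Run:
```python
from h import *
p=camera_params('wrist');s=env.state()
print(-p['R'].T@p['t'],s['ee_pos'],p['R'][2],proj('wrist',s['ee_pos']))
cv2.imwrite('pics/w1.png',grab_frame('wrist')[:,:,::-1])
```

```text
[254.13917732 -94.90752028 530.53623398] [327.82220307 -94.98740402 358.51424279] [ 0.26108208 -0.001183   -0.96531588] [314.1014486  250.35285315]
```

View pics/w1.png

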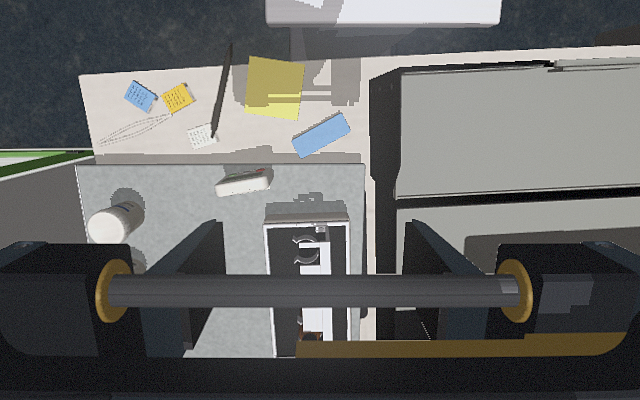

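```bash
python3 -m creep '{"offset":[[-0.06,0,0],[-0.06,0,0],[-0.06,0,0],[-0.06,0,0],[-0.06,0,0]],"rotation":[[0,0,0],[0,0,0],[0,0,0],[0,0,0],[0,0,0]]}' 
python3 -m creep '{"offset":[[0,0,0]],"rotation":[[0,0,0]]}'
python3 - <<'E'
from h import *
im=grab_frame('wrist')[:,:,::-1]
cv2.imwrite('pics/w2.png',im)
a=im[20:270,200:460];cv2.imwrite('pics/w2c.png',cv2.resize(a,None,fx=2.3,fy=2.3,interpolation=2))
E
```

```text
time_s: 2.7
ee_pos: [630.0, -95.1, 358.6]
ee_rot: [180.0, -0.0, 179.6]
force: [0.6, -0.5, 1.2]
gripper_width: 91.2
time_s: 2.82
ee_pos: [631.4, -95.1, 354.4]
ee_rot: [179.9, -0.3, 179.6]
force: [-0.7, -0.2, -0.9]
gripper_width: 91.2
```

View pics/w2.png

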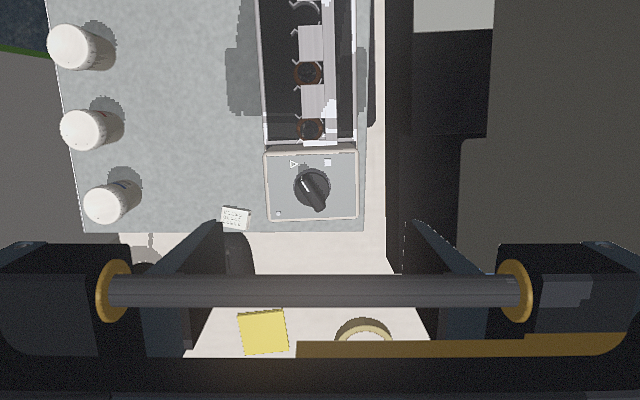

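View pics/w2c.png

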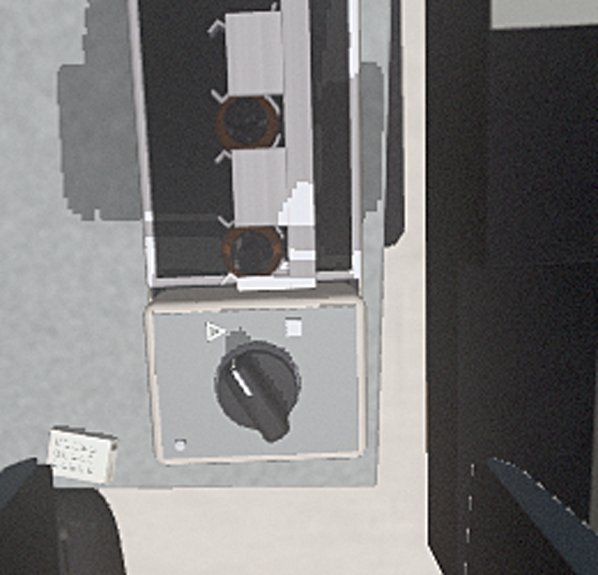

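```bash
python3 - <<'E'
from h import *
np.set_printoptions(precision=1,suppress=True)
W=lambda x,y:(200+x/2.3-.3,20+y/2.3-.3)
P=lambda n,z,*q:[print(n,onz('wrist',*W(*p),z)) for p in q]
P('skirt l r t b',155,(214,383),(301,383),(257,340),(257,428))
P('ptr',183,(238,370),(250,393)); P('barend',183,(275,440),(235,358))
P('tri sq',146,(215,331),(293,327))
P('deck',146,(150,306),(362,302),(158,462),(366,457))
P('bottle tip3,4',198,(250,120),(257,247));P('body3,4',157,(247,122),(252,250))
for p in [(77,45),(85,129),(106,202)]: print('pot lid',onz('wrist',*p,107))
E
python3 - <<'E'
import cv2
a=cv2.imread('pics/w2.png')[140:235,255:370];cv2.imwrite('pics/w2d.png',cv2.resize(a,None,fx=6,fy=6,interpolation=2))
E
```

```text
skirt l r t b [ 641.1 -117.6  155. ]
skirt l r t b [641.4 -77.4 155. ]
skirt l r t b [621.1 -97.6 155. ]
skirt l r t b [662.9 -98.  155. ]
ptr [ 629.1 -105.6  183. ]
ptr [ 639.2 -100.6  183. ]
barend [660.4 -89.9 183. ]
barend [ 623.9 -106.8  183. ]
tri sq [ 618.3 -117.2  146. ]
tri sq [616.7 -80.9 146. ]
deck [ 606.4 -147.   146. ]
deck [605.3 -49.  146. ]
deck [ 682.3 -146.3  146. ]
deck [680.4 -45.3 146. ]
bottle tip3,4 [529.4 -99.2 198. ]
bottle tip3,4 [576.7 -97.  198. ]
body3,4 [ 526.9 -101.   157. ]
body3,4 [580.6 -99.4 157. ]
pot lid [ 490.4 -355.4  107. ]
pot lid [ 581.8 -361.2  107. ]
pot lid [ 670.  -349.9  107. ]
```

View pics/w2d.png

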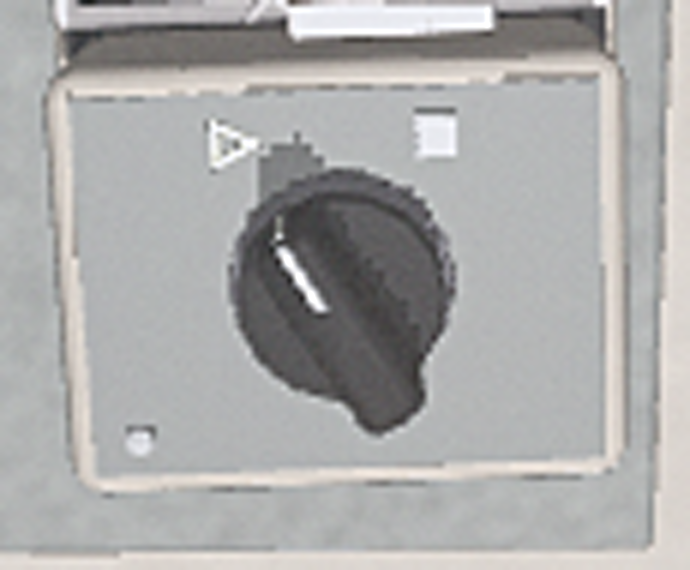

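Run:
```python
from h import *
np.set_printoptions(precision=1,suppress=True)
im=cv2.imread('pics/w2.png'); g=im.max(2).astype(int)
sub=g[177:194,298:312]; print(sub)
ys,xs=np.where(sub>110); xs=xs+298;ys=ys+177
P=np.array([onz('wrist',x,y,183)[:2] for x,y in zip(xs,ys)]); w=sub[sub>110]-90.
m=(P*w[:,None]).sum(0)/w.sum(); C=((P-m)*w[:,None]).T@(P-m); e,v=np.linalg.eigh(C); d=v[:,1]; print(m,np.degrees(np.arctan2(d[1],d[0]))%180,e)
```

```text
[[109  77  69 136  79  67  66  70  71  67  72  72  80  79]
 [ 75  64  67 139  73  63  71  69  68  66  68  65  73  78]
 [ 69  65  82 225  96  70  69  79  73  69  63  61  64  75]
 [ 68  60 113  61  65  67  83  90  80  73  65  73  65  71]
 [ 67  65  50 183 193  95  81  99  96  79  70  71  64  69]
 [ 64  69  66 180 255 206 100  88  92  83  75  75  69  72]
 [ 68  78  71  63 255 255 128  80  94  93  84  72  75  66]
 [ 73  79  79  69 175 255 201 101  87  93  82  82  72  72]
 [ 72  73  78  71  63 173 255 205  98  89  98  85  73  71]
 [ 82  78  76  84  76  57 255 255 134  83  92  87  87  76]
 [ 97  73  75  80  80  70 178 255 202 101  84  94  87  78]
 [ 95  84  70  80  82  76  61 172 255 203  97  85  94  85]
 [ 91  95  76  79  77  79  74  57 255 255 139  85  93  90]
 [ 94  94  95  70  77  81  80  66 178 255 213 104  92  95]
 [ 93  97  95  77  72  76  76  83  69 182 243 164  96  94]
 [ 90  89  94  93  77  78  81  83  76  79  75  77  89  93]
 [ 93  91  88  93  93  72  75  80  81  87  84  90  95  88]]
[ 634.3 -104.4] 30.775121060361414 [ 1672. 67343.]
```

```bash
python3 -m creep '{"offset":[[-0.0106,-0.0034,0.03],[0,0,0.03],[0,0,0.03],[0,0,0.03],[0,0,0]],"rotation":[[0,0,-8.5],[0,0,-8.5],[0,0,-8.5],[0,0,-8.5],[0,0,0]]}'
python3 - <<'E'
from h import *
s=env.state();print(s['ee_pos'],s['ee_rot'])
im=grab_frame('wrist')[:,:,::-1]
cv2.imwrite('pics/w3.png',im)
E
```

```text
time_s: 3.5
ee_pos: [636.2, -98.7, 237.7]
ee_rot: [179.8, -0.2, -146.5]
force: [-0.4, -1.0, 0.3]
gripper_width: 91.1
[636.17374827 -98.70727113 237.65221734] [ 179.81279473   -0.19451088 -146.48147027]
```

View pics/w3.png

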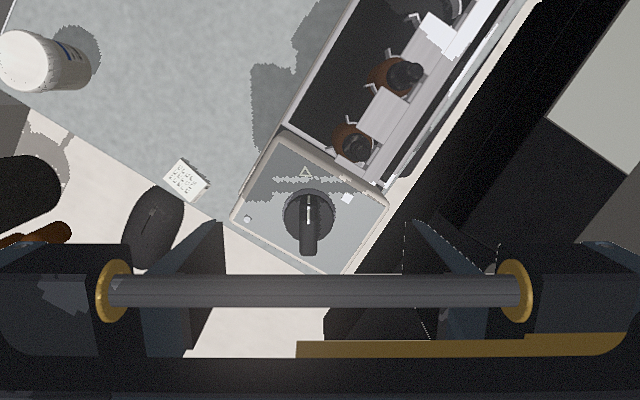

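Run:
```python
from h import *
np.set_printoptions(precision=1,suppress=True)
im=cv2.imread('pics/w3.png'); a=im[150:270,250:380];cv2.imwrite('pics/w3c.png',cv2.resize(a,None,fx=6,fy=6,interpolation=2))
s=env.state();R=camera_params('wrist')
print(s['ee_pos'],s['ee_rot'])
for q in [(308.5,197),(308.5,217),(308,252)]: print(onz('wrist',*q,183))
print(onz('wrist',308.5,214,157))
```

```text
[637.5 -98.9 239.6] [ 180.    -0.  -146.5]
[ 628.1 -109.4  183. ]
[ 639.6 -101.8  183. ]
[660.9 -88.3 183. ]
[644.9 -98.8 157. ]
```

View pics/w3c.png

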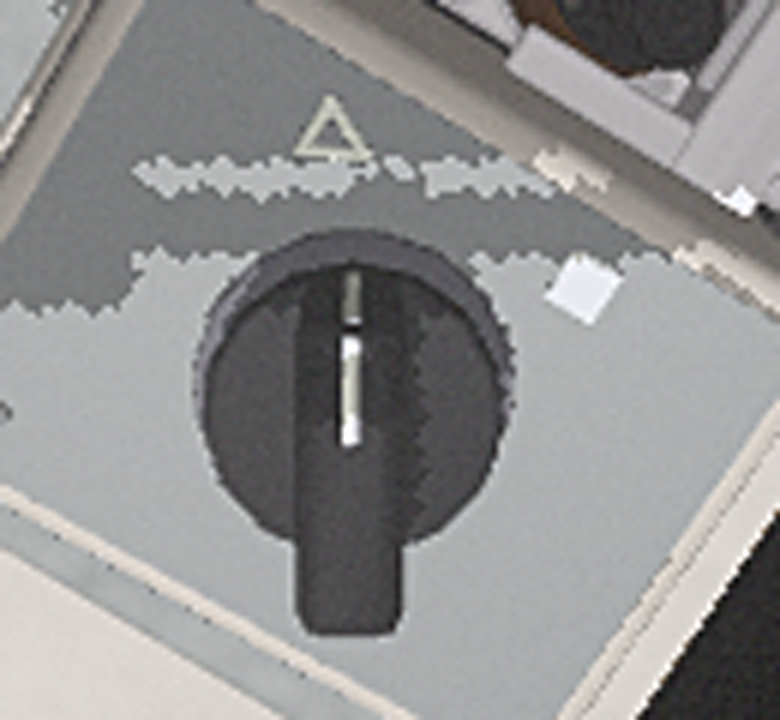

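```bash
python3 -m creep '{"offset":[[-0.0094,-0.0038,0.02],[0,0,0.03],[0,0,0.028],[0,0,0],[0,0,0]],"rotation":[[0,0,0],[0,0,0],[0,0,0],[0,0,0],[0,0,0]]}'
python3 - <<'E'
from h import *
s=env.state();print(s['ee_pos'],s['ee_rot'])
cv2.imwrite('pics/w4.png',grab_frame('wrist')[:,:,::-1])
im=grab_frame('side')[:,:,::-1];a=im[60:230,240:440];cv2.imwrite('pics/s4.png',cv2.resize(a,None,fx=3.4,fy=3.4,interpolation=2))
E
```

```text
time_s: 4.18
ee_pos: [649.7, -97.0, 162.2]
ee_rot: [-179.9, 0.1, -146.4]
force: [-0.3, 0.4, -0.3]
gripper_width: 91.2
[649.71182558 -97.03652057 162.16588373] [-1.79907813e+02  1.07081174e-01 -1.46350092e+02]
```

View pics/w4.png

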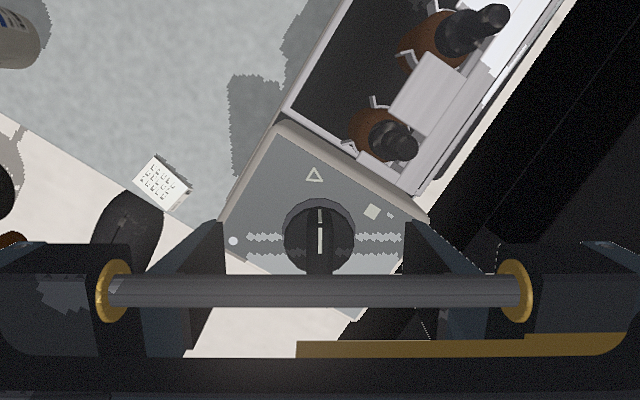

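View pics/s4.png

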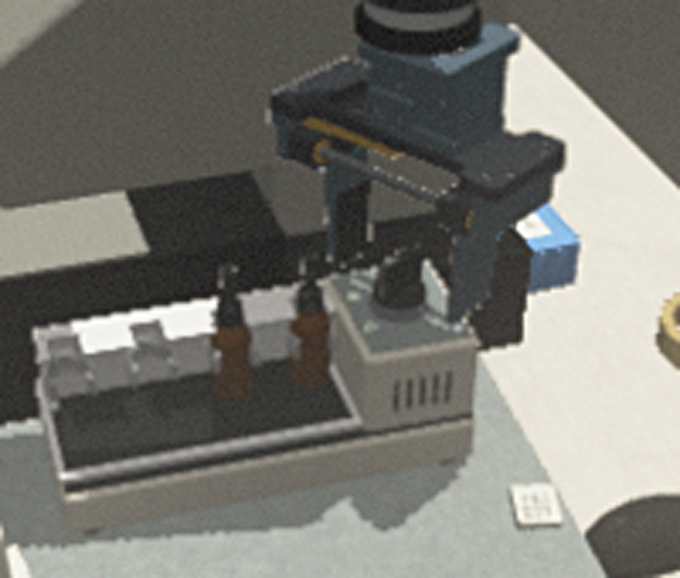

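```bash
python3 -m creep '{"offset":[[0.0015,0.0026,0],[0,0,0]],"rotation":[[0,0,0],[0,0,0]]}' 
python3 -m creep '{"offset":[[0,0,0],[0,0,0],[0,0,0],[0,0,0]],"rotation":[[0,0,0],[0,0,0],[0,0,0],[0,0,0]]}' 0.8 20
python3 - <<'E'
from h import *
s=env.state();print(s['ee_pos'],s['ee_rot'],s['force'])
cv2.imwrite('pics/w5.png',grab_frame('wrist')[:,:,::-1])
E
```

```text
time_s: 4.53
ee_pos: [646.0, -95.6, 161.7]
ee_rot: [-180.0, 0.0, -146.3]
force: [-0.3, -0.2, -0.4]
gripper_width: 90.9
time_s: 5.03
ee_pos: [646.0, -95.7, 160.9]
ee_rot: [180.0, 0.0, -146.3]
force: [0.9, 0.6, 0.7]
gripper_width: 54.2
[645.95855223 -95.70218364 160.88548834] [ 1.79997589e+02  8.93344433e-04 -1.46323688e+02] [0.91935212 0.59613848 0.7322466 ]
```

View pics/w5.png

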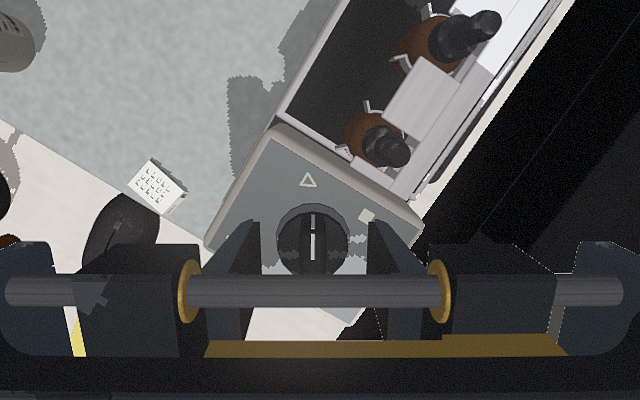

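```bash
python3 -m creep '{"offset":[[0,0,0],[0,0,0],[0,0,0],[0,0,0],[0,0,0]],"rotation":[[0,0,0],[0,0,0],[0,0,0],[0,0,0],[0,0,0]]}' 1 40
python3 -m creep '{"offset":[[0,0,0],[0,0,0],[0,0,0]],"rotation":[[0,0,0],[0,0,0],[0,0,0]]}'
```

```text
time_s: 5.7
ee_pos: [646.3, -96.1, 161.0]
ee_rot: [-179.9, 0.0, -146.3]
force: [0.7, -1.1, -0.9]
gripper_width: 11.6
time_s: 6.08
ee_pos: [646.3, -96.1, 161.0]
ee_rot: [-179.9, 0.0, -146.3]
force: [2.6, -3.6, -1.4]
gripper_width: 12.1
```

```bash
python3 -m creep '{"offset":[[0,0,0.003],[0,0,0.003],[0,0,0]],"rotation":[[0,0,0],[0,0,0],[0,0,0]]}'
```

```text
time_s: 6.45
ee_pos: [646.3, -96.1, 156.2]
ee_rot: [-179.9, 0.1, -146.3]
force: [0.9, -2.9, 7.0]
gripper_width: 11.7
```

```bash
python3 -m creep '{"offset":[[0,0,0.0015],[0,0,0]],"rotation":[[0,0,0],[0,0,0]]}'
python3 -m creep '{"offset":[[0,0,0],[0,0,0],[0,0,0],[0,0,0]],"rotation":[[0,0,8],[0,0,8],[0,0,8],[0,0,0]]}'
```

```text
time_s: 6.7
ee_pos: [646.3, -96.1, 155.0]
ee_rot: [-179.9, 0.1, -146.3]
force: [-0.1, -2.8, 6.7]
gripper_width: 12.0
time_s: 7.2
ee_pos: [646.6, -96.7, 155.2]
ee_rot: [-179.9, 0.1, -170.4]
force: [0.9, -5.1, 7.3]
gripper_width: 11.8
```

```bash
python3 -m creep '{"offset":[[0,0,0],[0,0,0],[0,0,0],[0,0,0]],"rotation":[[0,0,8],[0,0,8],[0,0,8],[0,0,0]]}'
python3 -m creep '{"offset":[[0,0,0],[0,0,0],[0,0,0],[0,0,0]],"rotation":[[0,0,8],[0,0,6],[0,0,4],[0,0,0]]}'
python3 - <<'E'
from h import *
s=env.state();print(s['torque'])
cv2.imwrite('pics/w6.png',grab_frame('wrist')[:,:,::-1])
E
```

```text
time_s: 7.7
ee_pos: [646.6, -97.4, 155.2]
ee_rot: [-179.9, 0.2, 165.6]
force: [1.0, -6.4, 6.4]
gripper_width: 11.8
time_s: 8.2
ee_pos: [646.4, -97.9, 155.2]
ee_rot: [-179.9, 0.3, 147.7]
force: [-0.2, -7.0, 7.1]
gripper_width: 11.7
[-1.33841105  0.02601788  0.03342862]
```

View pics/w6.png

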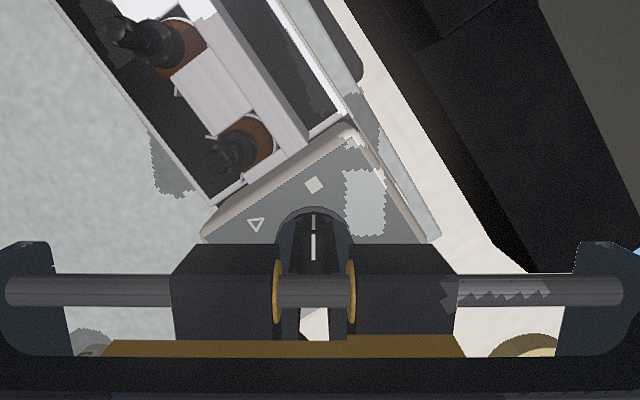

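```bash
python3 -m creep '{"offset":[[0,0,0],[0,0,-0.003],[0,0,-0.003],[0,0,-0.002],[0,0,0]],"rotation":[[0,0,1],[0,0,0],[0,0,0],[0,0,0],[0,0,0]]}'
python3 -m creep '{"offset":[[0,0,0],[0,0,0],[0,0,0],[0,0,0]],"rotation":[[0,0,0],[0,0,0],[0,0,0],[0,0,0]]}' 0
python3 -m creep '{"offset":[[0,0,-0.01],[0,0,-0.04],[0,0,-0.05],[0,0,0],[0,0,0]],"rotation":[[0,0,0],[0,0,0],[0,0,0],[0,0,0],[0,0,0]]}'
python3 - <<'E'
from h import *
s=env.state();print(s['ee_pos'],s['ee_rot'])
cv2.imwrite('pics/w7.png',grab_frame('wrist')[:,:,::-1])
E
```

```text
time_s: 8.88
ee_pos: [646.4, -97.9, 161.0]
ee_rot: [-179.8, 0.2, 146.7]
force: [2.6, -7.7, -1.6]
gripper_width: 11.6
time_s: 9.38
ee_pos: [645.8, -95.2, 161.4]
ee_rot: [180.0, -0.0, 146.7]
force: [-0.2, 0.4, -0.0]
gripper_width: 49.2
time_s: 10.0
ee_pos: [645.7, -95.6, 261.6]
ee_rot: [180.0, -0.0, 146.7]
force: [-0.0, 0.1, -0.8]
gripper_width: 91.2
[645.65321917 -95.57905372 261.55946226] [ 1.79990322e+02 -4.46077662e-03  1.46676337e+02]
```

View pics/w7.png

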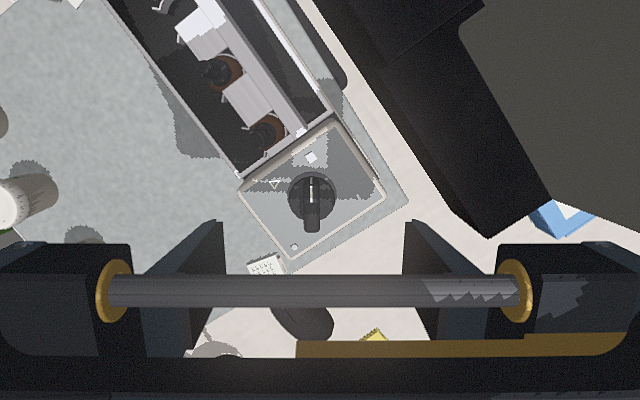

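```bash
python3 -m creep '{"offset":[[0.035,-0.0245,0],[0.035,-0.0245,0],[0,0,0],[0,0,0]],"rotation":[[0,0,0],[0,0,0],[0,0,-8.8],[0,0,-8.8]]}'
python3 -m creep '{"offset":[[0,0,0],[0,0,0],[0,0,0]],"rotation":[[0,0,-8.8],[0,0,-8.8],[0,0,0]]}'
python3 - <<'E'
from h import *
s=env.state();print(s['ee_pos'],s['ee_rot'])
cv2.imwrite('pics/w8.png',grab_frame('wrist')[:,:,::-1])
E
```

```text
time_s: 10.55
ee_pos: [559.2, -98.0, 260.2]
ee_rot: [-180.0, -0.2, 164.6]
force: [0.5, -1.0, 0.4]
gripper_width: 91.5
time_s: 10.92
ee_pos: [559.9, -98.0, 260.1]
ee_rot: [180.0, -0.2, -178.2]
force: [0.4, 0.2, 0.3]
gripper_width: 90.8
[559.88278411 -98.01610697 260.06287518] [ 1.79955676e+02 -1.55213722e-01 -1.78230283e+02]
```

View pics/w8.png

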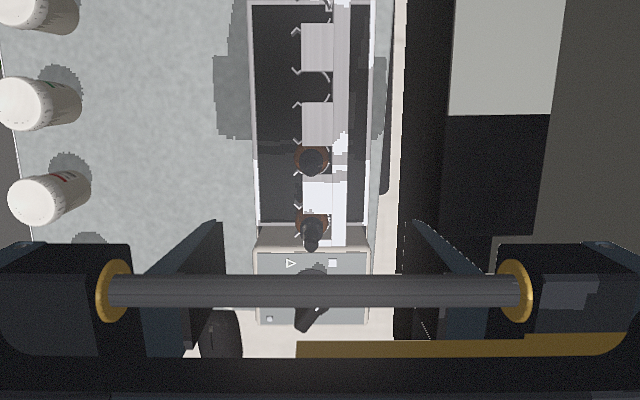

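Run:
```python
from h import *
np.set_printoptions(precision=1,suppress=True)
im=cv2.imread('pics/w8.png'); a=im[130:265,260:370];cv2.imwrite('pics/w8c.png',cv2.resize(a,None,fx=5,fy=5,interpolation=2))
```

```text
(no output)
```

View pics/w8c.png

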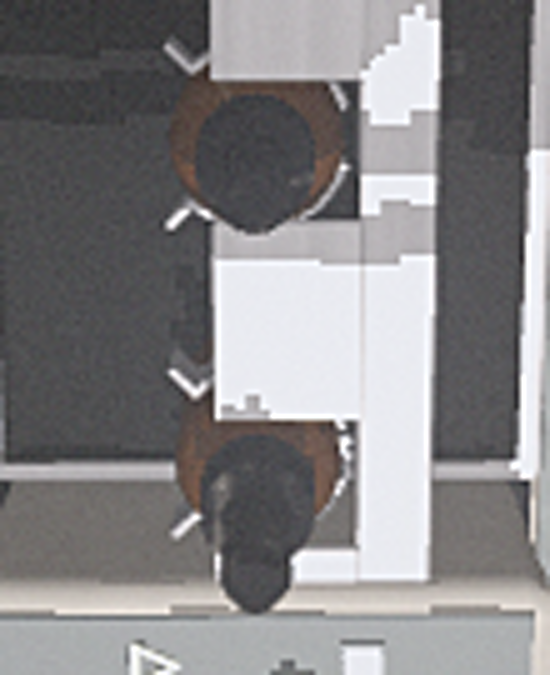

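Run:
```python
from h import *
np.set_printoptions(precision=1,suppress=True)
W=lambda x,y:(260+x/5-.4,130+y/5-.4)
for n,p,z in [('body3',(257,148),144),('body4',(259,465),144),('tip4',(256,578),198),('collar3',(255,150),171),('collar4',(257,492),171)]: print(n,onz('wrist',*W(*p),z))
for p in [(32,103),(32,197),(40,8)]: print('lid',onz('wrist',*p,107))
```

```text
body3 [ 530.6 -101.2  144. ]
body4 [584.4 -99.4 144. ]
tip4 [582.7 -99.6 198. ]
collar3 [ 526.8 -101.5  171. ]
collar4 [579.6 -99.7 171. ]
lid [ 492.7 -350.5  107. ]
lid [ 579.5 -365.3  107. ]
lid [ 415.1 -331.4  107. ]
```

```bash
python3 -m creep '{"offset":[[-0.023,-0.0023,0.03],[0,0,0.035],[0,0,0.034],[0,0,0],[0,0,0]],"rotation":[[0,0,0],[0,0,0],[0,0,0],[0,0,0],[0,0,0]]}'
python3 - <<'E'
from h import *
im=grab_frame('side')[:,:,::-1];a=im[60:230,240:440];cv2.imwrite('pics/s9.png',cv2.resize(a,None,fx=3.4,fy=3.4,interpolation=2))
E
```

```text
time_s: 11.6
ee_pos: [584.3, -99.8, 163.5]
ee_rot: [-180.0, 0.1, -178.2]
force: [-0.0, 0.3, 0.8]
gripper_width: 91.0
```

View pics/s9.png

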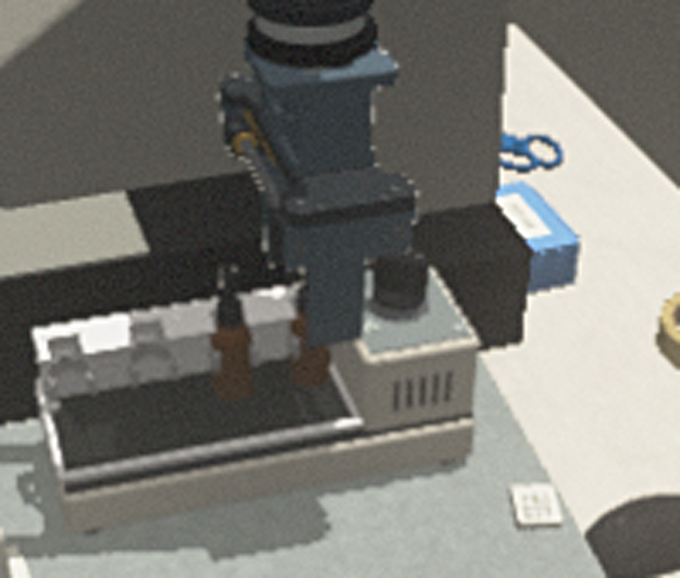

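```bash
python3 -m creep '{"offset":[[0,0,0.001],[0,0,0],[0,0,0],[0,0,0],[0,0,0]],"rotation":[[0,0,0],[0,0,0],[0,0,0],[0,0,0],[0,0,0]]}' 1 30
python3 -m creep '{"offset":[[0,0,0],[0,0,0],[0,0,0],[0,0,0],[0,0,0]],"rotation":[[0,0,0],[0,0,0],[0,0,0],[0,0,0],[0,0,0]]}'
python3 - <<'E'
from h import *
cv2.imwrite('pics/w10.png',grab_frame('wrist')[:,:,::-1])
E
```

```text
time_s: 12.28
ee_pos: [583.6, -99.7, 161.5]
ee_rot: [180.0, 0.0, -178.1]
force: [-0.5, -0.4, -0.9]
gripper_width: 43.9
time_s: 12.9
ee_pos: [583.6, -99.6, 161.4]
ee_rot: [180.0, -0.0, -178.1]
force: [-0.3, 0.6, -0.6]
gripper_width: 16.0
```

View pics/w10.png

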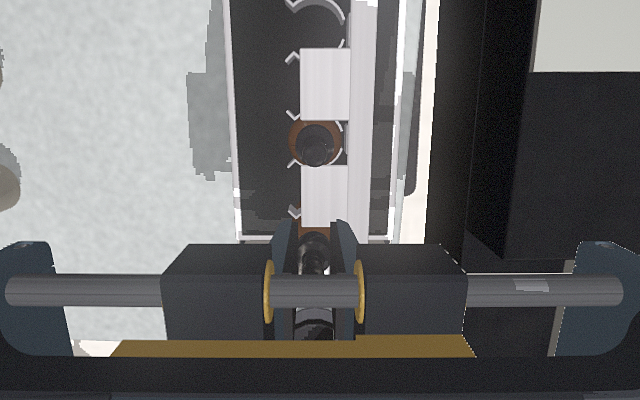

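```bash
python3 -m creep '{"offset":[[0,0,0],[0,0,0],[0,0,0]],"rotation":[[0,0,0],[0,0,0],[0,0,0]]}'
python3 - <<'E'
from h import *
im=grab_frame('side')[:,:,::-1];a=im[110:200,280:370];cv2.imwrite('pics/s10.png',cv2.resize(a,None,fx=6,fy=6,interpolation=2))
E
```

```text
time_s: 13.32
ee_pos: [583.6, -99.7, 161.4]
ee_rot: [180.0, -0.0, -178.1]
force: [0.2, 0.1, -0.4]
gripper_width: 16.1
```

View pics/s10.png

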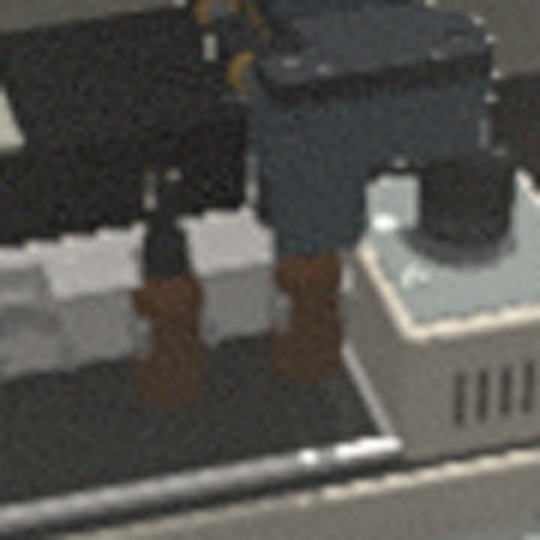

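```bash
python3 -m creep '{"offset":[[0,-0.004,0],[0,-0.004,0],[0,-0.004,0],[0,0,0]],"rotation":[[0,0,0],[0,0,0],[0,0,0],[0,0,0]]}' 1 40
python3 - <<'E'
from h import *
im=grab_frame('side')[:,:,::-1];a=im[110:200,280:370];cv2.imwrite('pics/s11.png',cv2.resize(a,None,fx=6,fy=6,interpolation=2))
cv2.imwrite('pics/w11.png',grab_frame('wrist')[:,:,::-1])
E
```

```text
time_s: 13.88
ee_pos: [583.8, -109.5, 161.6]
ee_rot: [179.7, -0.0, -178.2]
force: [-1.4, 6.2, 1.9]
gripper_width: 15.2
```

View pics/s11.png

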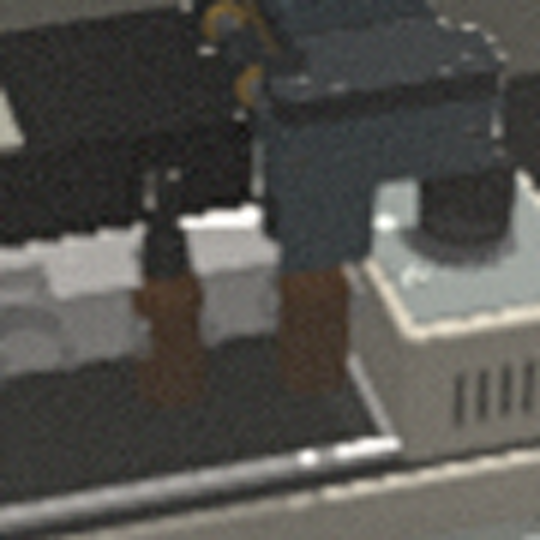

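View pics/w11.png

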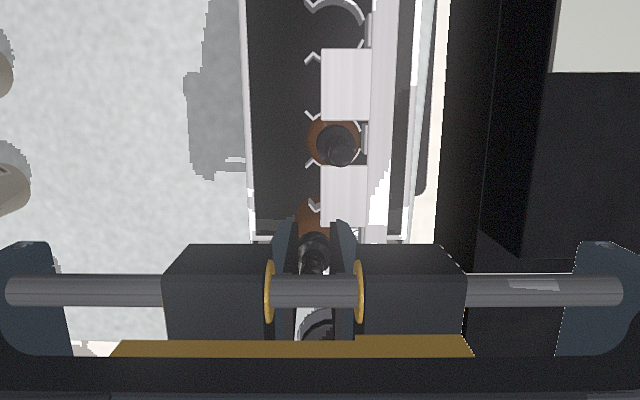

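```bash
python3 -m creep '{"offset":[[0,-0.006,0],[0,-0.008,0],[0,-0.008,0],[0,-0.006,0],[0,0,0]],"rotation":[[0,0,0],[0,0,0],[0,0,0],[0,0,0],[0,0,0]]}'
python3 - <<'E'
from h import *
im=grab_frame('side')[:,:,::-1];a=im[110:200,280:370];cv2.imwrite('pics/s12.png',cv2.resize(a,None,fx=6,fy=6,interpolation=2))
E
```

```text
time_s: 14.6
ee_pos: [584.9, -140.6, 161.4]
ee_rot: [-180.0, 0.0, -178.2]
force: [0.1, -0.5, 0.5]
gripper_width: 15.4
```

View pics/s12.png

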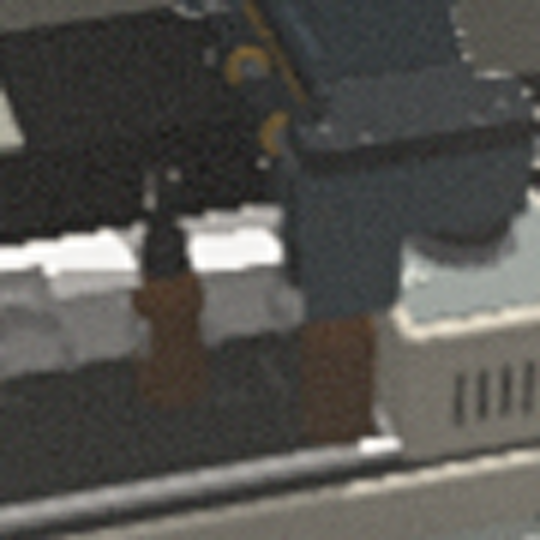

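```bash
python3 -m creep '{"offset":[[0,0,-0.03],[0,0,-0.06],[-0.02,-0.05,-0.06],[-0.03,-0.04,0],[0,0,0]],"rotation":[[0,0,0],[0,0,0],[0,0,0],[0,0,0],[0,0,0]]}'
python3 -m creep '{"offset":[[0,0,0]],"rotation":[[0,0,0]]}'
python3 - <<'E'
from h import *
for n in ['side','scene','wrist']: cv2.imwrite(f'pics/{n}13.png',grab_frame(n)[:,:,::-1])
a=cv2.imread('pics/scene13.png')[140:320,200:440]; b=cv2.imread('pics/side13.png')[120:310,230:450]
cv2.imwrite('pics/c13.png',cv2.resize(a,None,fx=3.3,fy=3.3,interpolation=2));cv2.imwrite('pics/d13.png',cv2.resize(b,None,fx=3.1,fy=3.1,interpolation=2))
E
```

```text
time_s: 15.28
ee_pos: [634.1, -219.2, 296.5]
ee_rot: [-180.0, -0.0, -178.3]
force: [-0.8, 0.9, -1.6]
gripper_width: 15.4
time_s: 15.4
ee_pos: [632.4, -216.4, 296.9]
ee_rot: [179.9, -0.1, -178.1]
force: [-0.5, -0.3, -1.2]
gripper_width: 15.3
```

View pics/c13.png

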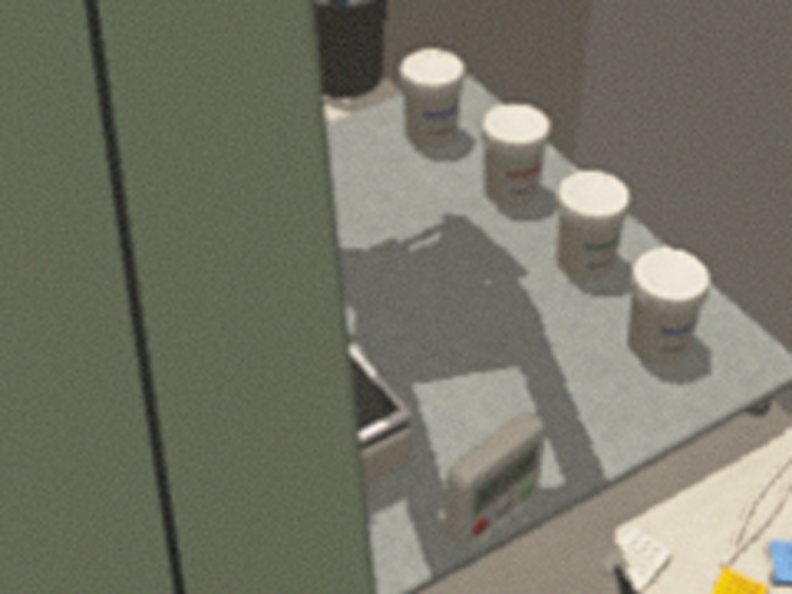

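View pics/d13.png

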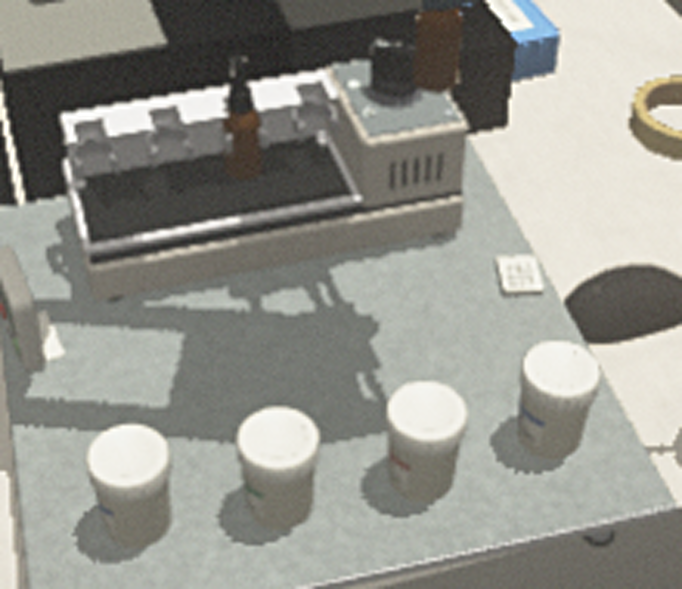

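View pics/wrist13.png

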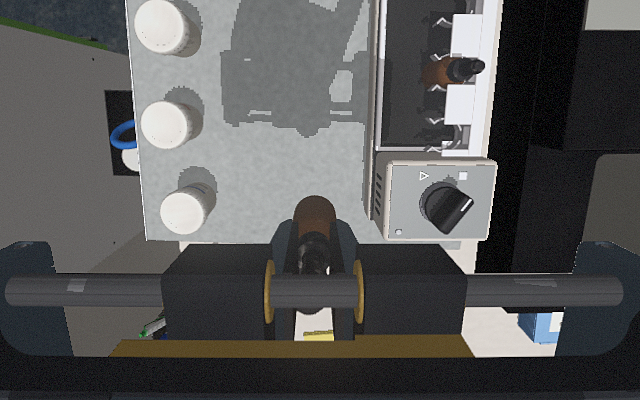

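```bash
cat >> h.py <<'E'
def lids(cam,im,boxes,thr=165,z=107):
    "lid top faces: brightest blobs in boxes (x0,y0,x1,y1); im BGR"
    out=[]
    for x0,y0,x1,y1 in boxes:
        m=(im[y0:y1,x0:x1].min(2)>thr).astype(np.uint8)
        m=cv2.morphologyEx(m,cv2.MORPH_OPEN,np.ones((3,3),np.uint8))
        cs,_=cv2.findContours(m,cv2.RETR_EXTERNAL,cv2.CHAIN_APPROX_NONE)
        c=max(cs,key=cv2.contourArea); e=cv2.fitEllipse(cv2.convexHull(c))
        u=e[0][0]+x0;v=e[0][1]+y0; out.append((u,v,e[1],onz(cam,u,v,z)))
    return out
E
python3 - <<'E'
from h import *
np.set_printoptions(precision=1,suppress=True)
w=cv2.imread('pics/wrist13.png');print(w[213,180],w[225,200],w[125,165],w[230,170],w[150,210])
s=cv2.imread('pics/side13.png');print(s[240,410],s[260,410])
c=cv2.imread('pics/scene13.png');print(c[160,331],c[175,331])
cv2.imwrite('pics/w13c.png',cv2.resize(w[0:245,125:255],None,fx=2.4,fy=2.4,interpolation=2))
E
```

```text
[228 232 231] [203 208 209] [226 230 232] [181 183 187] [175 177 172]
[233 240 242] [105 114 116]
[216 230 236] [86 81 76]
```

View pics/w13c.png

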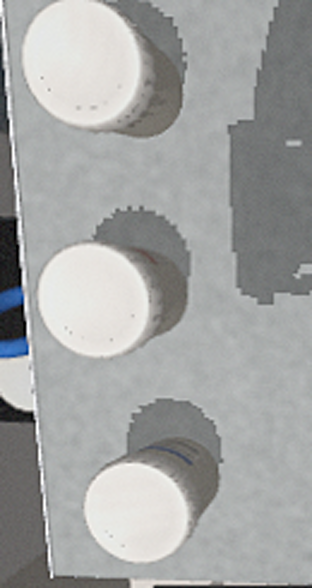

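Run:
```python
from h import *
np.set_printoptions(precision=1,suppress=True)
w=cv2.imread('pics/wrist13.png')
for t in (195,210): print('wrist',*lids('wrist',w,[(132,0,215,60),(140,95,208,152),(157,185,217,240)],t),sep='\n')
s=cv2.imread('pics/side13.png')
print('side',*lids('side',s,[(255,252,290,282),(303,250,337,275),(352,240,384,266),(394,228,427,250)],180),sep='\n')
c=cv2.imread('pics/scene13.png')
print('scene',*lids('scene',c,[(388,213,418,238),(367,190,393,212),(344,170,369,187),(319,152,343,168)],170),sep='\n')
```

```text
wrist
(158.5432186126709, 25.389144897460938, (48.03610610961914, 53.85002136230469), array([ 493.6, -365.5,  107. ]))
(163.53897666931152, 124.7981014251709, (44.12921142578125, 48.794158935546875), array([ 585. , -367.1,  107. ]))
(181.3706398010254, 213.12879943847656, (39.82762908935547, 44.52845001220703), array([ 676.6, -354.9,  107. ]))
wrist
(158.5751781463623, 25.279808044433594, (47.309165954589844, 52.9644660949707), array([ 493.5, -365.4,  107. ]))
(163.49528694152832, 124.81509780883789, (43.44076156616211, 48.192039489746094), array([ 585. , -367.1,  107. ]))
(181.21027374267578, 213.13583374023438, (39.454524993896484, 43.82639694213867), array([ 676.6, -355.1,  107. ]))
side
(270.6657075881958, 266.5601100921631, (20.070322036743164, 26.458765029907227), array([ 406.5, -356.9,  107. ]))
(319.2299690246582, 260.8493366241455, (19.68425941467285, 25.818214416503906), array([ 494.4, -365. ,  107. ]))
(367.4756107330322, 251.83149528503418, (19.61241340637207, 25.81544303894043), array([ 586. , -365.8,  107. ]))
(413.16814613342285, 237.6548366546631, (18.829998016357422, 30.0734806060791), array([ 682.1, -353.2,  107. ]))
scene
(402.8226728439331, 222.612566947937, (14.774476051330566, 22.653385162353516), array([ 407.3, -356. ,  107. ]))
(379.1714925765991, 198.22205448150635, (12.97803020477295, 20.947919845581055), array([ 495.4, -363.7,  107. ]))
(355.5926876068115, 176.8558840751648, (11.568964958190918, 19.392114639282227), array([ 587.1, -365.7,  107. ]))
(330.5654773712158, 160.06970691680908, (10.081859588623047, 17.43752098083496), array([ 677.1, -353.7,  107. ]))
```

```bash
python3 -m creep '{"offset":[[-0.022,-0.025,0],[-0.021,-0.0244,0.03],[0,0,0.05],[0,0,0.05],[0,0,0.035]],"rotation":[[0,0,0],[0,0,0],[0,0,0],[0,0,0],[0,0,0]]}'
python3 -m creep '{"offset":[[0,0,0.008],[0,0,0],[0,0,0]],"rotation":[[0,0,0],[0,0,0],[0,0,0]]}'
python3 - <<'E'
from h import *
np.set_printoptions(precision=1,suppress=True)
im=grab_frame('side')[:,:,::-1];cv2.imwrite('pics/side14.png',im)
cv2.imwrite('pics/wrist14.png',grab_frame('wrist')[:,:,::-1])
cv2.imwrite('pics/d14.png',cv2.resize(im[80:280,270:470],None,fx=3.5,fy=3.5,interpolation=2))
E
```

```text
time_s: 16.18
ee_pos: [676.3, -263.6, 130.5]
ee_rot: [179.9, -0.2, -178.1]
force: [0.3, -0.1, -1.0]
gripper_width: 15.3
time_s: 16.55
ee_pos: [678.7, -265.1, 127.5]
ee_rot: [-179.9, 0.2, -178.1]
force: [0.3, -0.0, -0.2]
gripper_width: 15.4
```

View pics/d14.png

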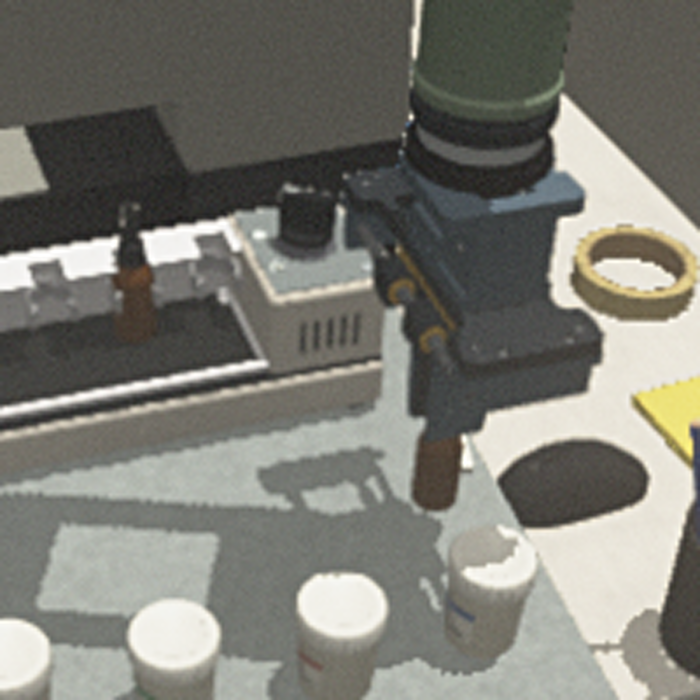

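View pics/wrist14.png

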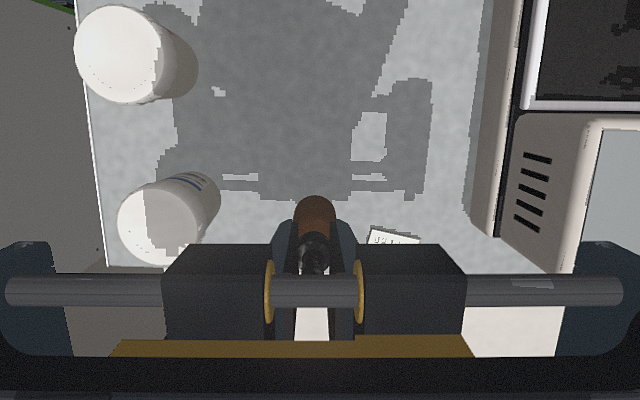

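Run:
```python
from h import *
np.set_printoptions(precision=1,suppress=True)
for p in [(660,315),(712,310),(722,352),(670,357)]: print(onz('side',225+p[0]/4,125+p[1]/4,46))
w=cv2.imread('pics/wrist14.png')
print(lids('wrist',w,[(115,180,205,266)],190))
for p in [(370,228),(418,236)]: print(onz('wrist',*p,45))
print(onz('wrist',317,212,66))
```

```text
[ 701.6 -187.3   46. ]
[ 732.3 -190.7   46. ]
[ 724.7 -225.4   46. ]
[ 694.8 -222.    46. ]
[(151.59427642822266, 227.64087295532227, (64.3511962890625, 78.45621490478516), array([ 676.4, -357.7,  107. ]))]
[ 694.6 -222.8   45. ]
[ 699.8 -186.2   45. ]
[ 676.8 -263.3   66. ]
```

```bash
python3 -m creep '{"offset":[[0.0015,0.0005,0.011],[0,0,0.0105],[0,0,0],[0,0,0]],"rotation":[[0,0,0],[0,0,0],[0,0,0],[0,0,0]]}'
python3 -m creep '{"offset":[[0,0,0.001],[0,0,0]],"rotation":[[0,0,0],[0,0,0]]}'
```

```text
time_s: 17.15
ee_pos: [676.0, -264.5, 103.3]
ee_rot: [-180.0, 0.0, -178.1]
force: [-0.3, 0.3, 2.4]
gripper_width: 15.1
time_s: 17.4
ee_pos: [676.4, -264.5, 103.2]
ee_rot: [-180.0, 0.1, -178.1]
force: [-0.7, 0.2, 5.5]
gripper_width: 15.4
```

```bash
python3 -m creep '{"offset":[[0,0,-0.0008],[0,0,0],[0,0,0],[0,0,0],[0,0,0]],"rotation":[[0,0,0],[0,0,0],[0,0,0],[0,0,0],[0,0,0]]}' 0.55
python3 -m creep '{"offset":[[0,0,-0.02],[0,0,-0.04],[0,0,-0.05],[0,0,-0.05],[0,0,0]],"rotation":[[0,0,0],[0,0,0],[0,0,0],[0,0,0],[0,0,0]]}'
python3 - <<'E'
from h import *
im=grab_frame('side')[:,:,::-1];cv2.imwrite('pics/side15.png',im)
cv2.imwrite('pics/wrist15.png',grab_frame('wrist')[:,:,::-1])
cv2.imwrite('pics/d15.png',cv2.resize(im[80:300,250:470],None,fx=3.2,fy=3.2,interpolation=2))
E
```

```text
time_s: 18.02
ee_pos: [676.0, -264.4, 103.1]
ee_rot: [180.0, -0.0, -178.1]
force: [-0.0, 0.0, -0.3]
gripper_width: 40.9
time_s: 18.65
ee_pos: [677.9, -265.2, 269.2]
ee_rot: [-179.8, 0.6, -178.1]
force: [-0.2, 0.3, -0.4]
gripper_width: 40.8
```

View pics/d15.png

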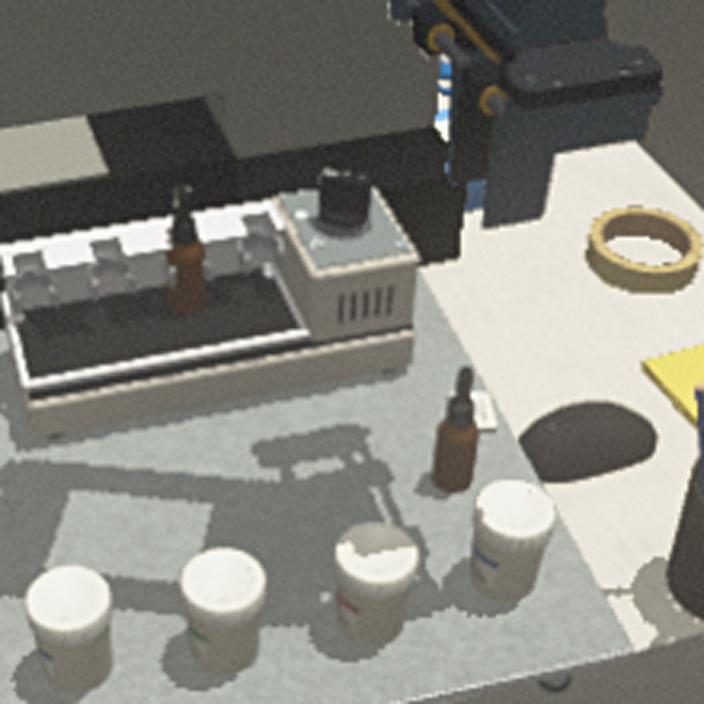

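View pics/wrist15.png

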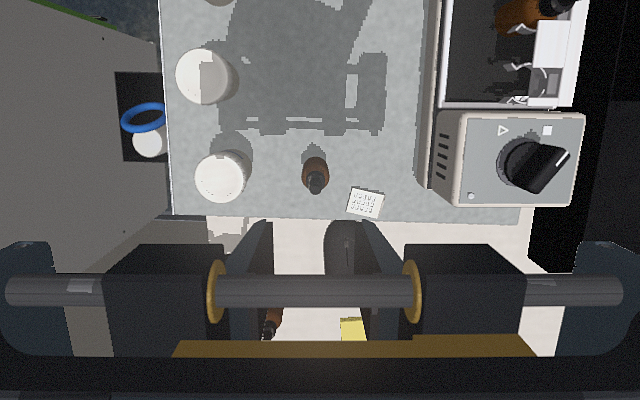

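```bash
python3 -m creep '{"offset":[[0.0359,0.0422,0],[0.0359,0.0422,0],[0.0359,0.0422,0],[0.0359,0.0422,0],[0,0,0]],"rotation":[[0,0,0],[0,0,0],[0,0,0],[0,0,0],[0,0,0]]}' 0
python3 -m creep '{"offset":[[0,0,0],[0,0,0]],"rotation":[[0,0,0],[0,0,0]]}'
python3 - <<'E'
from h import *
np.set_printoptions(precision=1,suppress=True)
s=env.state();print(s['ee_pos'],s['ee_rot'])
cv2.imwrite('pics/wrist16.png',grab_frame('wrist')[:,:,::-1])
im=cv2.imread('pics/wrist16.png'); a=im[150:265,260:370];cv2.imwrite('pics/w16c.png',cv2.resize(a,None,fx=5,fy=5,interpolation=2))
E
```

```text
time_s: 19.38
ee_pos: [523.5, -98.0, 261.9]
ee_rot: [179.9, -0.3, -178.0]
force: [0.9, -0.1, -0.5]
gripper_width: 88.1
time_s: 19.62
ee_pos: [527.6, -101.2, 262.4]
ee_rot: [180.0, -0.1, -178.2]
force: [0.1, 0.8, 0.4]
gripper_width: 91.3
[ 527.6 -101.2  262.4] [ 180.    -0.1 -178.2]
```

View pics/w16c.png

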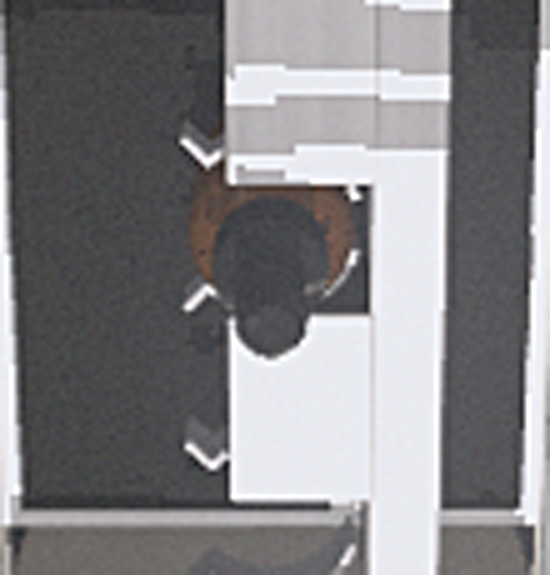

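```bash
python3 -c "
from h import *
print(onz('wrist',313.8,214.6,198))"
python3 -m creep '{"offset":[[-0.001,0,0.03],[0,0,0.036],[0,0,0.035],[0,0,0],[0,0,0]],"rotation":[[0,0,0],[0,0,0],[0,0,0],[0,0,0],[0,0,0]]}'
```

```text
[ 528.75785763 -101.34630375  198.        ]
time_s: 20.3
ee_pos: [529.1, -100.9, 163.2]
ee_rot: [-180.0, 0.1, -178.2]
force: [0.0, -0.0, -0.6]
gripper_width: 91.1
```

```bash
python3 -m creep '{"offset":[[0,0,0.0005],[0,0,0],[0,0,0],[0,0,0],[0,0,0]],"rotation":[[0,0,0],[0,0,0],[0,0,0],[0,0,0],[0,0,0]]}' 1 30
python3 -m creep '{"offset":[[0,0,0],[0,0,0],[0,0,0],[0,0,0],[0,0,0]],"rotation":[[0,0,0],[0,0,0],[0,0,0],[0,0,0],[0,0,0]]}' 1 40
python3 -m creep '{"offset":[[0,0,0],[0,0,0],[0,0,0]],"rotation":[[0,0,0],[0,0,0],[0,0,0]]}'
```

```text
time_s: 20.92
ee_pos: [528.0, -100.3, 161.8]
ee_rot: [180.0, 0.0, -178.1]
force: [0.4, 0.8, 0.5]
gripper_width: 43.9
time_s: 21.55
ee_pos: [528.0, -100.4, 161.7]
ee_rot: [180.0, -0.0, -178.1]
force: [-1.3, -0.1, -0.2]
gripper_width: 15.4
time_s: 21.92
ee_pos: [527.9, -100.4, 161.7]
ee_rot: [180.0, -0.0, -178.1]
force: [0.1, -0.4, -1.3]
gripper_width: 15.3
```

```bash
python3 -m creep '{"offset":[[0,-0.004,0],[0,-0.004,0],[0,-0.004,0],[0,0,0]],"rotation":[[0,0,0],[0,0,0],[0,0,0],[0,0,0]]}'
python3 -m creep '{"offset":[[0,-0.006,0],[0,-0.008,0],[0,-0.008,0],[0,-0.006,0],[0,0,0]],"rotation":[[0,0,0],[0,0,0],[0,0,0],[0,0,0],[0,0,0]]}'
python3 - <<'E'
from h import *
im=grab_frame('side')[:,:,::-1];cv2.imwrite('pics/d17.png',cv2.resize(im[80:300,250:470],None,fx=3.2,fy=3.2,interpolation=2))
E
```

```text
time_s: 22.42
ee_pos: [528.2, -110.2, 161.7]
ee_rot: [179.7, -0.0, -178.2]
force: [0.1, 7.1, 0.2]
gripper_width: 15.9
time_s: 23.05
ee_pos: [529.3, -141.1, 161.7]
ee_rot: [-180.0, 0.0, -178.2]
force: [-0.0, -0.6, -0.7]
gripper_width: 15.2
```

View pics/d17.png

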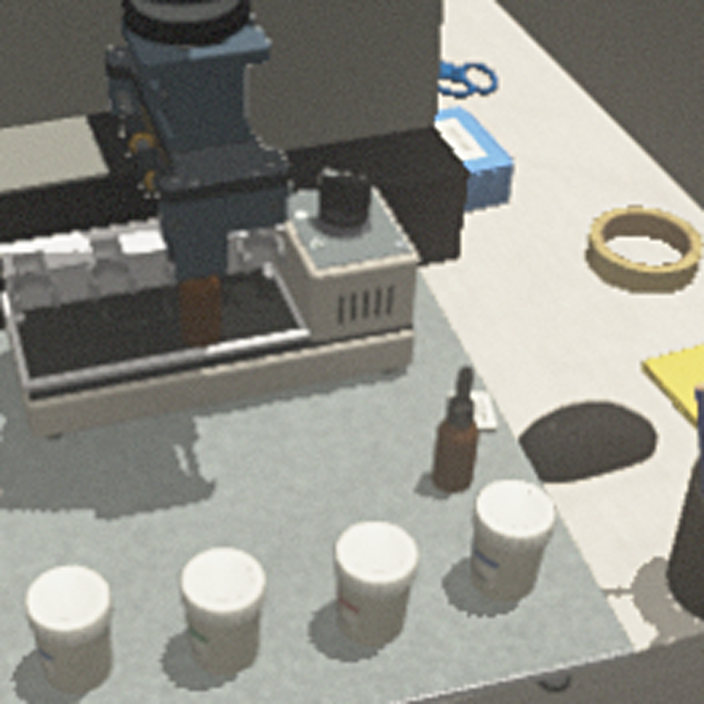

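```bash
python3 -m creep '{"offset":[[0,0,-0.05],[0,0,-0.06],[-0.0174,-0.0455,0],[-0.0174,-0.0455,0],[-0.0174,-0.0455,0]],"rotation":[[0,0,0],[0,0,0],[0,0,0],[0,0,0],[0,0,0]]}'
python3 -m creep '{"offset":[[0,0,0],[0,0,0]],"rotation":[[0,0,0],[0,0,0]]}'
python3 - <<'E'
from h import *
np.set_printoptions(precision=1,suppress=True)
print(env.state()['ee_pos'])
s,c,w=[np.ascontiguousarray(grab_frame(n)[:,:,::-1]) for n in ('side','scene','wrist')]
for n,i in zip(('side','scene','wrist'),(s,c,w)): cv2.imwrite(f'pics/{n}18.png',i)
f=lambda n,i,b,t:print(n,*[x[3] for x in lids(n,i,b,t)])
f('side',s,[(255,252,290,282),(303,250,337,275),(352,240,384,266),(394,228,427,250)],180)
f('scene',c,[(388,213,418,238),(367,190,393,212),(344,170,369,187),(319,152,343,168)],170)
E
```

```text
time_s: 23.72
ee_pos: [586.5, -276.0, 272.0]
ee_rot: [180.0, 0.0, -178.1]
force: [1.2, 0.9, -0.3]
gripper_width: 15.2
time_s: 23.98
ee_pos: [585.6, -274.5, 271.3]
ee_rot: [179.9, -0.1, -178.1]
force: [1.1, -0.0, 0.6]
gripper_width: 15.5
[ 585.6 -274.5  271.3]
side [ 405.9 -357.8  107. ] [ 492.4 -375.1  107. ] [ 586.2 -366.   107. ] [ 682.2 -353.3  107. ]
scene [ 406.3 -358.6  107. ] [ 489.4 -378.3  107. ] [ 587.4 -365.6  107. ] [ 677.3 -353.7  107. ]
```

View pics/wrist18.png

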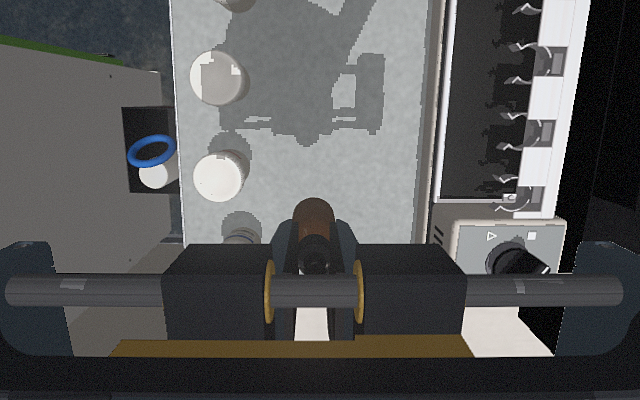

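View pics/side18.png

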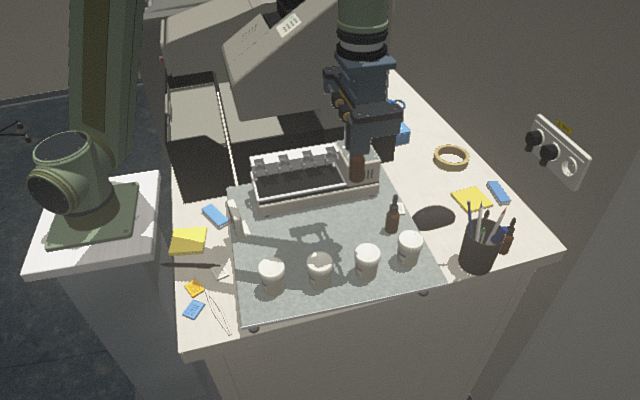

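```bash
python3 -m creep '{"offset":[[0,-0.0006,0.05],[0,0,0.05],[0,0,0.044],[0,0,0],[0,0,0]],"rotation":[[0,0,0],[0,0,0],[0,0,0],[0,0,0],[0,0,0]]}'
python3 - <<'E'
from h import *
np.set_printoptions(precision=1,suppress=True)
print(env.state()['ee_pos'])
w=np.ascontiguousarray(grab_frame('wrist')[:,:,::-1]);cv2.imwrite('pics/wrist19.png',w)
E
```

```text
time_s: 24.75
ee_pos: [587.2, -275.8, 130.0]
ee_rot: [-179.9, 0.2, -178.1]
force: [0.1, -1.5, -0.4]
gripper_width: 15.4
[ 587.2 -275.8  130. ]
```

View pics/wrist19.png

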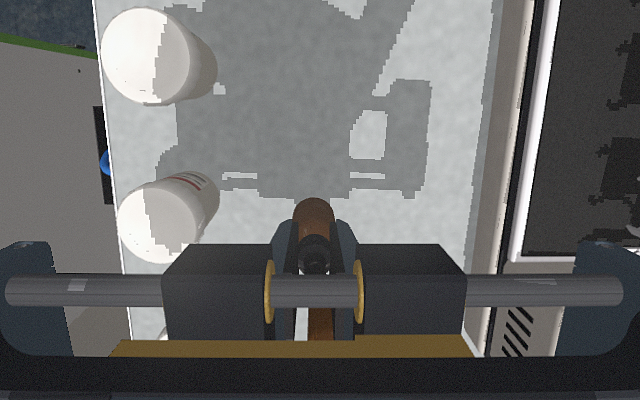

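```bash
python3 -m creep '{"offset":[[0,0,0.012],[0,0,0.0115],[0,0,0],[0,0,0]],"rotation":[[0,0,0],[0,0,0],[0,0,0],[0,0,0]]}'
```

```text
time_s: 25.3
ee_pos: [585.7, -275.6, 103.8]
ee_rot: [180.0, -0.0, -178.1]
force: [-0.1, 0.9, -0.7]
gripper_width: 15.6
```

```bash
python3 -m creep '{"offset":[[0,0,0.0008],[0,0,0]],"rotation":[[0,0,0],[0,0,0]]}'
```

```text
time_s: 25.55
ee_pos: [586.0, -275.7, 103.6]
ee_rot: [-180.0, 0.0, -178.1]
force: [0.3, 0.8, 0.8]
gripper_width: 15.5
```

```bash
python3 -m creep '{"offset":[[0,0,0.0005],[0,0,0]],"rotation":[[0,0,0],[0,0,0]]}'
python3 -m creep '{"offset":[[0,0,0],[0,0,0],[0,0,0],[0,0,0],[0,0,0]],"rotation":[[0,0,0],[0,0,0],[0,0,0],[0,0,0],[0,0,0]]}' 0.55
python3 -m creep '{"offset":[[0,0,-0.02],[0,0,-0.04],[0,0,-0.05],[0,0,-0.05],[0,0,-0.04]],"rotation":[[0,0,0],[0,0,0],[0,0,0],[0,0,0],[0,0,0]]}' 
python3 -m creep '{"offset":[[0,0.06,0],[0.05,0.02,0],[0,0,0]],"rotation":[[0,0,0],[0,0,0],[0,0,0]]}'
python3 - <<'E'
from h import *
np.set_printoptions(precision=1,suppress=True)
print(env.state()['ee_pos'])
s,c,w=[np.ascontiguousarray(grab_frame(n)[:,:,::-1]) for n in ('side','scene','wrist')]
for n,i in zip(('side','scene','wrist'),(s,c,w)): cv2.imwrite(f'pics/{n}20.png',i)
cv2.imwrite('pics/d20.png',cv2.resize(s[80:310,230:450],None,fx=2.6,fy=2.6,interpolation=2))
f=lambda n,i,b,t:print(n,*[x[3] for x in lids(n,i,b,t)])
f('side',s,[(255,252,290,282),(303,250,337,275),(352,240,384,266),(394,228,427,250)],180)
f('scene',c,[(388,213,418,238),(367,190,393,212),(344,170,369,187),(319,152,343,168)],170)
E
```

```text
time_s: 25.8
ee_pos: [586.3, -275.8, 103.6]
ee_rot: [-180.0, 0.1, -178.1]
force: [-0.8, -0.7, 5.1]
gripper_width: 15.4
time_s: 26.42
ee_pos: [585.9, -275.7, 102.8]
ee_rot: [180.0, -0.0, -178.1]
force: [-0.4, 0.5, -0.4]
gripper_width: 41.3
time_s: 27.05
ee_pos: [586.1, -275.7, 305.4]
ee_rot: [-179.9, 0.1, -178.1]
force: [-0.2, 0.1, -0.9]
gripper_width: 41.1
time_s: 27.42
ee_pos: [530.2, -195.5, 303.2]
ee_rot: [180.0, -0.1, -178.1]
force: [1.0, 0.1, 0.3]
gripper_width: 41.0
[ 530.2 -195.5  303.2]
side [ 406.7 -357.1  107. ] [ 494.7 -364.5  107. ] [ 586.  -365.7  107. ] [ 681.9 -353.2  107. ]
scene [ 408.2 -355.7  107. ] [ 495.4 -363.8  107. ] [ 587.3 -365.1  107. ] [ 675.4 -356.7  107. ]
```

View pics/d20.png

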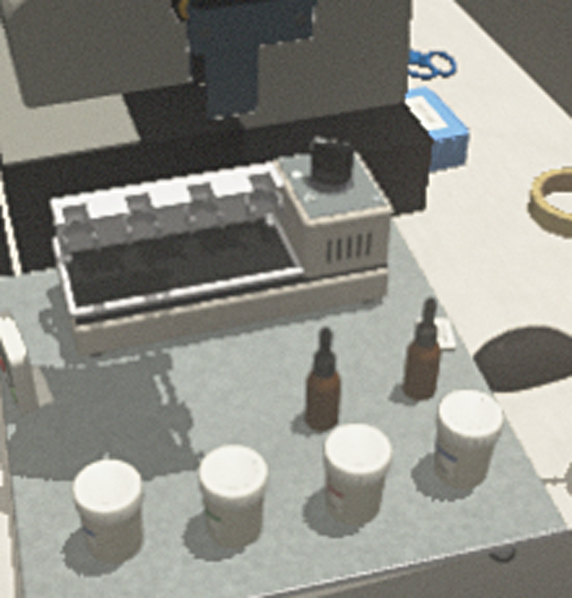

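View pics/wrist20.png

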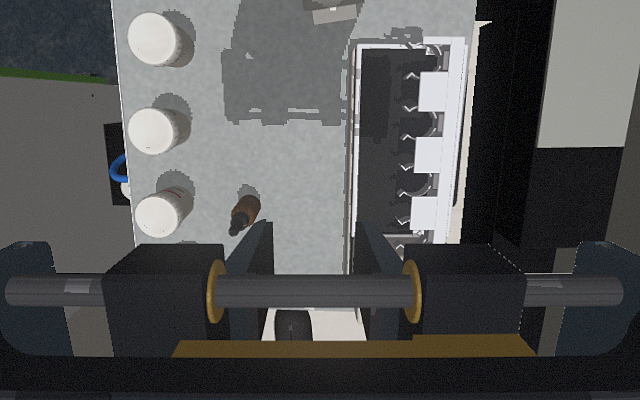

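```bash
python3 -m creep '{"offset":[[-0.045,-0.01,-0.02],[-0.045,-0.01,-0.02],[-0.045,-0.01,0],[-0.044,-0.01,0],[0,0,0]],"rotation":[[0,0,0],[0,0,0],[0,0,0],[0,0,0],[0,0,0]]}'
python3 -m creep '{"offset":[[0,0,0],[0,0,0],[0,0,0],[0,0,0]],"rotation":[[0,0,0],[0,0,0],[0,0,0],[0,0,0]]}'
python3 - <<'E'
from h import *
print(env.state()['ee_pos'])
w=np.ascontiguousarray(grab_frame('wrist')[:,:,::-1]);cv2.imwrite('pics/wrist21.png',w)
E
```

```text
time_s: 28.2
ee_pos: [717.0, -232.7, 337.8]
ee_rot: [179.9, -0.2, -178.1]
force: [-0.5, -0.2, -0.8]
gripper_width: 41.0
time_s: 28.7
ee_pos: [713.0, -231.4, 344.1]
ee_rot: [-180.0, 0.1, -178.1]
force: [-0.4, 1.0, 0.4]
gripper_width: 40.8
[ 713.01477056 -231.40288943  344.05027222]
```

View pics/wrist21.png

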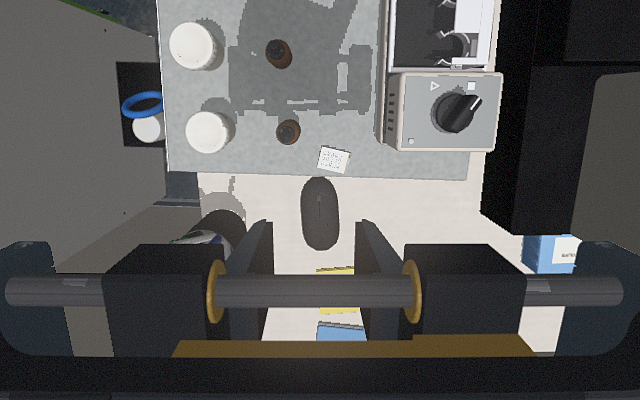

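Run:
```python
from h import *
np.set_printoptions(precision=1,suppress=True)
w=cv2.imread('pics/wrist21.png')
for x in lids('wrist',w,[(165,18,222,76),(182,108,232,158)],195): print('lid',x[:3],x[3])
h=cv2.cvtColor(w,cv2.COLOR_BGR2HSV)
for b in [(262,32,298,75),(270,113,306,150)]:
    m=((h[b[1]:b[3],b[0]:b[2],2]<95)&(h[b[1]:b[3],b[0]:b[2],1]>90)).astype(np.uint8)
    cs,_=cv2.findContours(m,cv2.RETR_EXTERNAL,cv2.CHAIN_APPROX_NONE);c=max(cs,key=cv2.contourArea)
    (u,v),r=cv2.minEnclosingCircle(c);print('body',u+b[0],v+b[1],r,onz('wrist',u+b[0],v+b[1],80))
cv2.imwrite('pics/w21c.png',cv2.resize(w[0:185,160:510],None,fx=2.28,fy=2.28*1.4 if 0 else 2.28,interpolation=2))
```

```text
lid (190.5113410949707, 44.98661804199219, (42.388275146484375, 46.66573715209961)) [ 584.8 -366.7  107. ]
lid (205.59359169006348, 132.1753692626953, (39.38772964477539, 42.79286193847656)) [ 676.1 -354.5  107. ]
body 279.02238845825195 52.60447692871094 12.758774757385254 [ 586.6 -275.2   80. ]
body 287.5 144.0 1.500100016593933 [ 689.6 -264.1   80. ]
```

View pics/w21c.png

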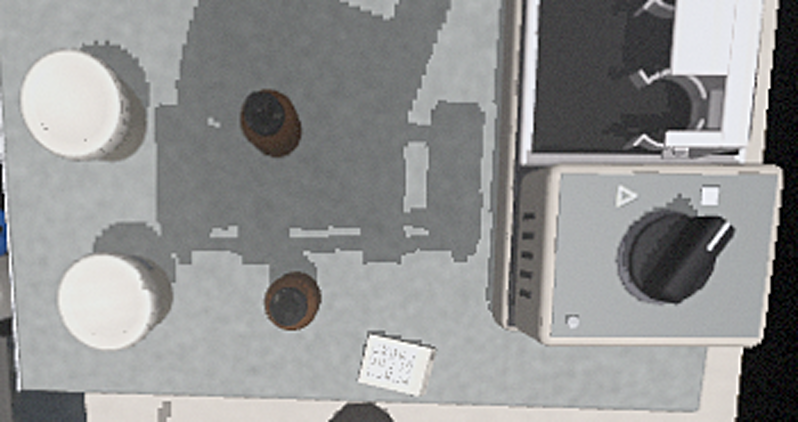

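Run:
```python
from h import *
print(onz('wrist',288.1,131.5,86),onz('wrist',286.6,132.5,112))
print(env.job_done())
```

```text
[ 674.22038138 -263.18223158   86.        ] [ 673.24303549 -263.05507243  112.        ]
the job is handed in; nothing more can be done
None
```

I switched the shaker off first, then stood both bottles beside their pots and handed the job in at about 29 s of the 210 s.

- **Selector:** I gripped the bar, pushed it down about 6 mm, turned it 67° clockwise and let it spring up. Afterwards the pointer showed at the square. I did not measure separately that it had locked; it should have, from the turn and from lifting it back to its starting height before letting go.
- **Bottles:** clips 1 and 2 were empty at the start. I pulled bottles 4 and 3 level out of their clips and lowered each until the arm felt light contact (about 5 N). Both stand upright.

| Pot | Pot position (x, y), mm | Bottle position (x, y), mm | Distance | Off the pot's row |
|---|---|---|---|---|
| 3 | 585–587, -366 | 587, -275 | about 91 mm | 1–2 mm |
| 4 | 676, -354.5 | 674–676, -263 to -264 | about 91 mm | 0–2 mm |

- **Disagreements between checks:**
  - The side camera put pot 4 about 5 mm farther out in x than the wrist and scene cameras, probably because the crop box cut its outline. I relied on the other two.
  - The automatic outline for bottle 4 failed in the last picture, so I read its centre by hand.
  - One reading of pot 2 was off because the arm's shadow lay on its lid, and it came back to normal afterwards.
- **Pots:** I saw no pot knocked aside up to the last pictures, but the very last one showed only pots 3 and 4.

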